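# Put a specimen jar away in a chest whose lid has a folding stay

### The job

Put the small specimen jar away in the grey chest: raise the lid by its handle until the folding stay on its side locks and holds the lid up by itself, stand the jar upright inside, then take the stay's release bar, break the stay joint and lower the lid under control until it is fully shut, and let go. Never force the lid against the stay so that the stay's clamped foot slips, never let the lid drop, and leave the other things on the bench where they are.

Things in the scene. Friction and masses are not known exactly. Their poses are not given: they have to be found in the camera images.
- chest: Grey metal chest, fixed to the bench: outside 145 mm deep, 200 mm wide, rim 100 mm high, walls 5 mm; empty inside (135 x 190 mm), with a raised dark floor 30 mm above the bench, so 70 mm below the rim. Origin: centre of its underside. Axes: x from its front to its back (roughly away from the robot), y along the hinge, z up.
- lid_hinge (a point): Middle of the lid's hinge line, on the chest's far upper edge, 100 mm above the bench. Axes are the chest's.
- lid_handle (a point): Centre of the lid's handle: a freely turning sleeve 12 mm thick, 86 mm long, parallel to the hinge, on two ears 40 mm clear of the chest's front wall; 185 mm from the hinge line (4 mm above it when shut). As it turns freely it can stay pinched from above (fingers closing along the chest's x) while it swings up. Only its position matters.
- lid (a joint): Lid angle, rad: 0 shut, grows as it rises. The 0.45 to 0.75 kg lid falls unless held or locked. Somewhere between 1.33 and 1.55, differing from chest to chest and to be felt, the stay comes straight, the lid meets a hard stop and a light spring snaps the stay over centre; the lid then stands by itself.
- stay_foot (a point): Lower pivot of the folding stay, on a clamp in a vertical slot on the chest's right wall (-y side), 11 mm outside the wall. The lower link turns about it in the chest's x-z plane. The clamp is only hand-tight: about 15 to 20 N at the lid handle, up or down against the straight stay, makes it slip. It must stay where it was.
- release_bar (a point): Centre of the release bar: a freely turning sleeve 12 mm thick, 38 mm long, parallel to the hinge, on a pin at the stay's elbow; 53 mm outside the chest's right wall. It moves on a circle of radius 77 mm about the hinge-parallel line through stay_foot. Pinch it from above, fingers closing along the chest's x. Only its position matters.
- stay_lower: Lower link of the stay, origin at stay_foot. Locked, the bar stands above and behind the foot. Pulling the bar some 8 mm along its circle towards the chest's front breaks the lock (a few newtons); the lid's weight then bears on the bar (up to about 12 N), and the lid comes down as the bar goes on over the top, forward and down, until it lies level in front of the foot with the lid shut.
- jar_center (a point): Centre, half-way up (26 mm above its foot), of the specimen jar: round, 46 mm wide, 52 mm tall, with a wide screw lid, 0.11 kg. It stands on the bench to the left of the chest.
- chest_floor (a point): Middle of the chest's inner floor, 30 mm above the bench; axes as lid_hinge. The standing lid is behind; the front half of the chest has the most room above it.
- bottle: Bystander: tall capped bottle 62 mm wide, 135 mm tall, origin at the centre of its underside.
- balance: Bystander: pocket balance 142 x 92 x 24 mm, origin at the centre of its underside.
- stain: Bystander: small capped bottle 48 mm wide, 98 mm tall, origin at the centre of its underside.
Things that resemble listed ones, but are neither listed nor needed, are in the scene too. Leave any green, purple or red look-alike of the part that bears jar_center alone.

How it is judged:
On the way, in this order (a step that is already met when the one before it is completed fails the run):
1. the lid stands open by itself on its locked stay, untouched by the robot (value of joint lid above 1.2 rad and contact force between each of the arm, the fingers and anything else below 0.2 N), for 0.4 s.
2. the jar stands upright and released inside the chest with the lid still standing open (value of joint lid above 1.2 rad and x of jar_center in the frame of chest_floor between -0.07 and 0.07 m and y of jar_center in the frame of chest_floor between -0.098 and 0.098 m and z of jar_center in the frame of chest_floor below 0.035 m and angle between jar_center's own z axis and vertical below 0.2 rad and contact force between the fingers and jar below 0.2 N), for 0.2 s.
At the end, for the whole second after the job is handed in: The lid is shut (angle under 0.03 rad) and the jar stands at rest inside the chest, upright within 0.2 rad, its centre no more than 35 mm above the chest's inner floor (value of joint lid below 0.03 rad and x of jar_center in the frame of chest_floor between -0.07 and 0.07 m and y of jar_center in the frame of chest_floor between -0.098 and 0.098 m and z of jar_center in the frame of chest_floor below 0.035 m and angle between jar_center's own z axis and vertical below 0.2 rad and linear speed of jar below 0.02 m/s); the robot touches nothing.
It fails at once if the stay's clamped foot slips more than 3 mm because the lid is forced (distance of stay_foot from where it was at the start of the episode above 0.003 m).
It fails at once if the lid drops: it closes faster than 2.5 rad/s, as after a free fall of about 1 cm (velocity of joint lid below -2.5 rad/s).
It fails at once if a bystander is moved more than 20 mm (distance of any of bottle, balance, stain from where it was at the start of the episode above 0.02 m).
It also fails if it takes over 72 s, if anything falls off the work surface, if the arm or the gripper's body presses on something with over 40 N, if the wrist force passes 120 N, or if a joint passes its speed limit or range.

### The arm

A 6-joint arm with a two-finger parallel gripper is mounted at the origin on a cart in front of the work surface, level with it; the furniture and walls round the work are solid. World frame = base frame: x ahead of the robot, y to its left, z up, the work surface at z = 0. Lengths are in m, angles in rad, forces in N, time in s.
With the tool pointing down it reaches from about 0.225 to 0.875 m from the base axis. Payload 3.4 kg.
Tool frame: the origin (TCP) lies on the centre line of the jaws, within the pads' length; the fingertips stand 17 mm ahead of it and the grasp point (between the pads) lies 2 mm behind it (manip.finger_overhang is the distance from the TCP to the fingertips, in m); y points along the fingers, x is the direction in which the jaws open and shut, and the axes are right-handed (so a half turn about y gives the same grasp; the last joint's range is limited). The gripper opens to 85 mm and grips with 20 to 120 N. Pads are 22 mm wide; open, the fingers measure 114 mm over their backs; the gripper's body (76 mm by 85 mm) begins 54 mm behind the grasp point. The pads swing forward as they close: fully open they stand 13 mm farther back than shut.
Start: joints at [-1.251, 0.276, 1.505, -0, 1.361, -0.121], TCP at [0.245, -0.52, 0.248] pointing down, gripper open.
Joint ranges: [-2.89, 2.89], [-0.75, 2.08], [0.22, 2.7], [-1.18, 4.32], [0.11, 2.71], [-2.7, 2.7]. Speed limits (rad/s): [2.57, 2.57, 3.14, 3.14, 3.14, 3.14].

### API

Orientations are given as a unit quaternion [w, x, y, z].
In Python, from rig import manip gives the robot as it stands.
- The arm moves only by the tool arm_command, never from a script. Its argument "commands" is a list of rows, each a list of 3 entries, a list of its own where there are three numbers: the finger opening in cm, from 0 to 8.54, then the shift along the world's x, y, z in cm, then the turn about the world's z in rad. A call has 1 to 12 rows; each row shifts and turns the commanded pose from where the row before left it; what a row does not reach is not made up. A row lasts 1/10 s, in which the tool goes at most 50 mm and 8.59 degrees, less where a joint would pass 70% of its speed; a pose out of reach is approached as far as the arm can. A call with a gripper value outside its range is refused whole. The fingers move at their own pace and stop on an object; "grip_force" is the grip in N (left out, the last holds). Time passes only in rows, so rows that do not move let the fingers close. It gives the time, the measured TCP pose, the force and the opening at its end, in the units of the state.
- manip.get_state(): the state, without advancing time (a new reading comes with each control period).
- manip.get_image(name): name is "side" or "top"; returns a dict with "pixels" (384x512x3 uint8, red, green, blue), "range_z" (384x512 float32, m along the optical axis (not along the pixel's ray), 0 where there is no reading), "intrinsics" (3x3 intrinsics, pixels), "k1" (the pictures are not rectified: a ray, as slopes to the right and down, at radius r is drawn at 1 + k1 r^2 times it, then the intrinsics apply), "R" (3x3) and "t" (3): a world point X has camera coordinates R X + t. Camera axes: x right, y down, z forward; pixel columns grow to the right and rows downward; lengths in m; the calibration is good to about 2 mm. A picture is of the moment at which its call begins.
- manip.sign_off(): hands the job in, once; it reports no verdict.
The state is a dict: "clock": time; "qpos": joint angles; "qd": joint speeds; "effort": joint torques, N m; "position": TCP position; "ee_rot": TCP orientation; "contact_force": force on the tool from outside, world axes, zero at the start; "moment": the same for the moment, N m; "width": finger opening in m.
Only numpy, scipy, OpenCV 4.12 (cv2) and the standard library are available. Lean on these libraries where they do the work, as an engineer would, in place of code of your own. Each camera call takes 0.05 s, during which the arm holds its last target.

## Working session

There is one attempt and no reset: what is moved stays moved. The work goes in short steps, Python scripts to look and compute and a tool call to move; the robot and the scene stay as the last step left them, time stands still between calls to the robot, and variables do not carry over. Pictures are saved under pics/ and viewed, and the job is handed in when it is done.

Besides the shell and the picture viewer there is one more tool, called by a JSON object that holds its "method" and its "body", one argument or row to a line. arm_command: Moves the arm, as the interface text tells. Its arguments: {"type":"object","properties":{"commands":{"type":"array"},"grip_force":{"type":"number"}},"required":["commands"]}

```bash
ls; mkdir -p pics
cat > h.py <<'E'
import numpy as np, cv2
from rig import manip
def shot(name,tag):
    d=manip.get_image(name); np.savez(f'pics/{tag}.npz',**d)
    cv2.imwrite(f'pics/{tag}.png',cv2.resize(cv2.cvtColor(d['pixels'],cv2.COLOR_RGB2BGR),(768,576),interpolation=cv2.INTER_CUBIC)); return d
def cloud(d):
    K=d['intrinsics'];k1=float(d['k1']);z=d['range_z'];h,w=z.shape
    u,v=np.meshgrid(np.arange(w),np.arange(h))
    p=np.stack([u.ravel(),v.ravel()],-1).astype(float)[:,None]
    n=cv2.undistortPoints(p,K,np.array([k1,0,0,0.]),).reshape(h,w,2)
    c=np.concatenate([n*z[...,None],z[...,None]],-1)
    X=(c-d['t'])@d['R']; X[z==0]=np.nan
    return X
def proj(d,P):
    P=np.atleast_2d(P);c=P@d['R'].T+d['t'];n=c[:,:2]/c[:,2:]
    r2=(n**2).sum(1,keepdims=True);n=n*(1+float(d['k1'])*r2);K=d['intrinsics']
    return n@K[:2,:2].T+K[:2,2]
def crop(d,u0,u1,v0,v1,f,name):
    im=cv2.cvtColor(d['pixels'],cv2.COLOR_RGB2BGR)[v0:v1,u0:u1]
    cv2.imwrite(name,cv2.resize(im,None,fx=f,fy=f,interpolation=cv2.INTER_CUBIC))
def load(tag): return dict(np.load(f'pics/{tag}.npz'))
E
python3 - <<'E'
from h import *
for n in('side','top'): 
    d=shot(n,n+'0'); print(n,d['k1'],d['intrinsics'].tolist(),d['R'].round(3).tolist(),d['t'])
print(manip.get_state())
E
```

```text
pics
side -0.1591877241754524 [[420.14862500175093, 0.0, 259.3103658820303], [0.0, 420.14862500175093, 186.139096637688], [0.0, 0.0, 1.0]] [[-0.31, -0.951, 0.015], [-0.45, 0.133, -0.883], [0.838, -0.28, -0.469]] [0.225542   0.32896696 0.90089378]
top -0.1270360757054003 [[381.67463691240425, 0.0, 251.93960842374918], [0.0, 381.67463691240425, 186.52305465765681], [0.0, 0.0, 1.0]] [[0.129, -0.992, 0.005], [-0.969, -0.127, -0.214], [0.213, 0.022, -0.977]] [-0.01015261  0.58021525  1.20383534]
{'clock': 0.1, 'qpos': array([-1.25100052e+00,  2.76512661e-01,  1.50598512e+00,  2.52797865e-05,
        1.36073636e+00, -1.21026269e-01]), 'qd': array([ 0.00024994, -0.00053121, -0.00282055,  0.00016303,  0.00025071,
        0.00108096]), 'effort': array([ 1.92859145e-03, -4.17698193e+01, -2.46405691e+01, -3.83016686e-05,
        5.79425294e-03, -3.32726145e-06]), 'position': array([ 0.24519097, -0.51960967,  0.24754563]), 'ee_rot': array([ 0.59759239, -0.59684361,  0.37903345, -0.37814639]), 'contact_force': array([-0.12467772, -0.15877905,  0.23642799]), 'moment': array([-0.02456038, -0.00398568,  0.00384171]), 'width': 0.08529738415727332}
```

View pics/side0.png

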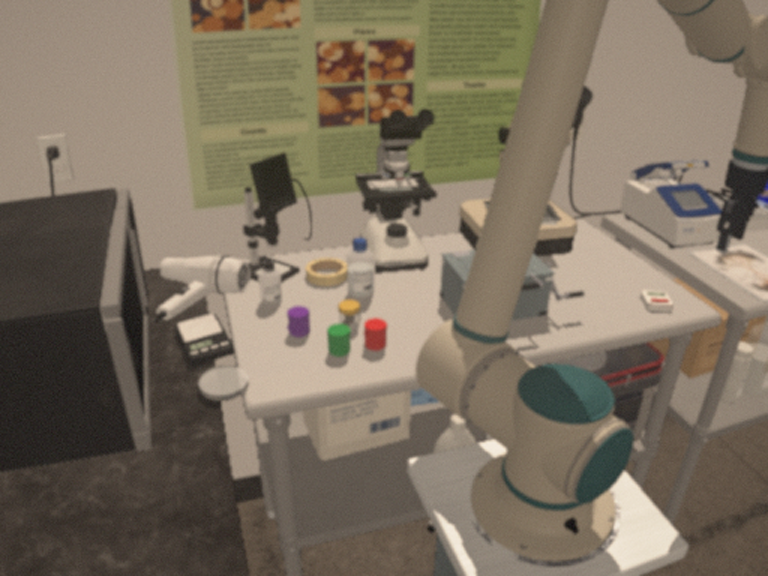

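View pics/top0.png

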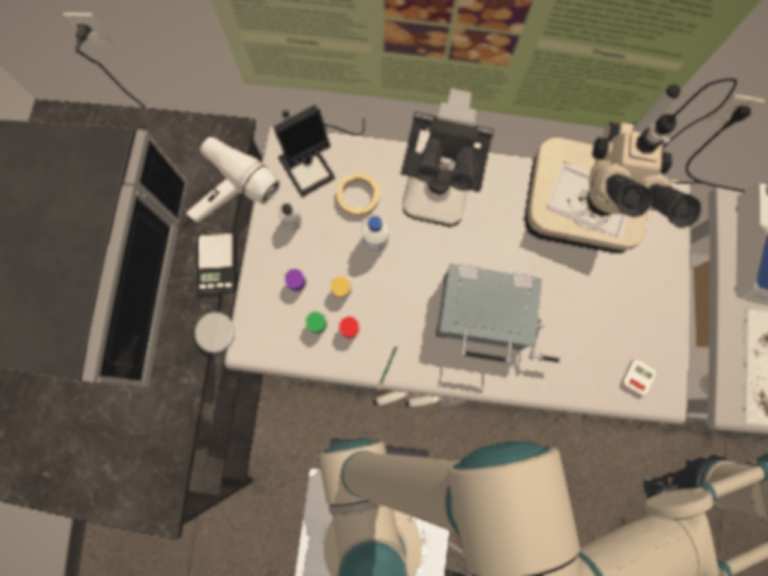

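The side view shows the jar candidates (purple 298,321; green 339,340; red 375,334; orange 349,312). In the top view they are at purple 295,279; green 316,322; red 349,327; orange 340,287. The chest is at 440-540 x 265-345, the handle near (485,356) and the bar near (545,358). The orange/yellow-lidded one fits, because the green, purple and red ones are excluded. I'll confirm with crops.

Run:
```python
from h import *
d=load('top0'); 
im=cv2.cvtColor(d['pixels'],cv2.COLOR_RGB2BGR)
a=cv2.resize(im[165:260,270:390],None,fx=5,fy=5,interpolation=cv2.INTER_CUBIC)
cv2.imwrite('pics/c1.png',a)
s=load('side0'); ims=cv2.cvtColor(s['pixels'],cv2.COLOR_RGB2BGR)
cv2.imwrite('pics/c2.png',np.hstack([cv2.resize(ims[190:250,180:270],None,fx=4,fy=4,interpolation=cv2.INTER_CUBIC),cv2.resize(im[175:235,180:270],None,fx=4,fy=4,interpolation=cv2.INTER_CUBIC)]))
cv2.imwrite('pics/c3.png',cv2.resize(ims[160:240,285:405],None,fx=6,fy=6,interpolation=cv2.INTER_CUBIC))
X=cloud(d)
def m(u,v,r=1): return np.nanmedian(X[v-r:v+r+1,u-r:u+r+1].reshape(-1,3),0).round(4)
for n,u,v in [('jar',227,191),('handle',323,237),('bar',365,239),('lidmid',325,200),('green',210,215),('red',233,218),('purple',197,186),('bottle',250,149),('table',270,230),('stain',192,140)]: print(n,m(u,v))
```

```text
jar [0.5532 0.1459 0.0514]
handle [ 0.4357 -0.1774  0.1085]
bar [ 0.4515 -0.3262  0.056 ]
lidmid [ 0.5537 -0.1731  0.1073]
green [0.4657 0.1902 0.0503]
red [0.4661 0.1136 0.0511]
purple [0.557  0.2485 0.0517]
bottle [0.683  0.0856 0.1314]
table [ 0.4483 -0.0143 -0.0007]
stain [0.7007 0.2827 0.0967]
```

View pics/c1.png

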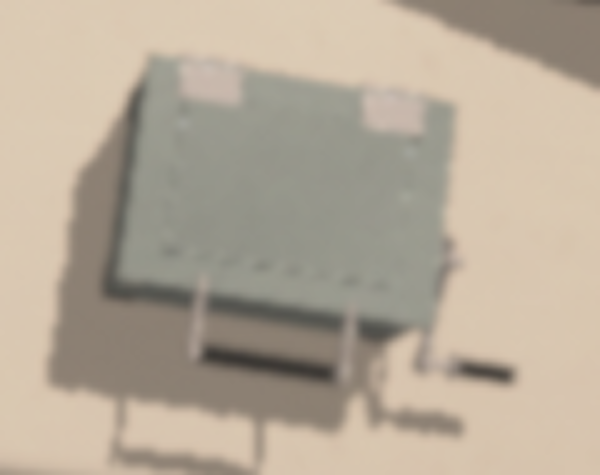

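View pics/c2.png

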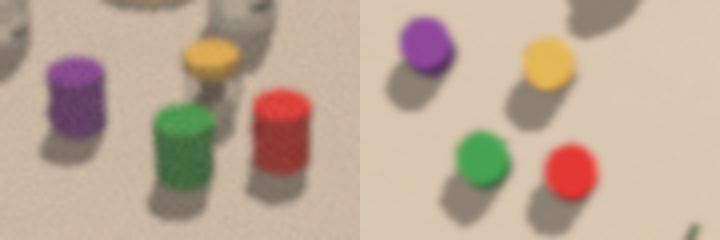

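View pics/c3.png

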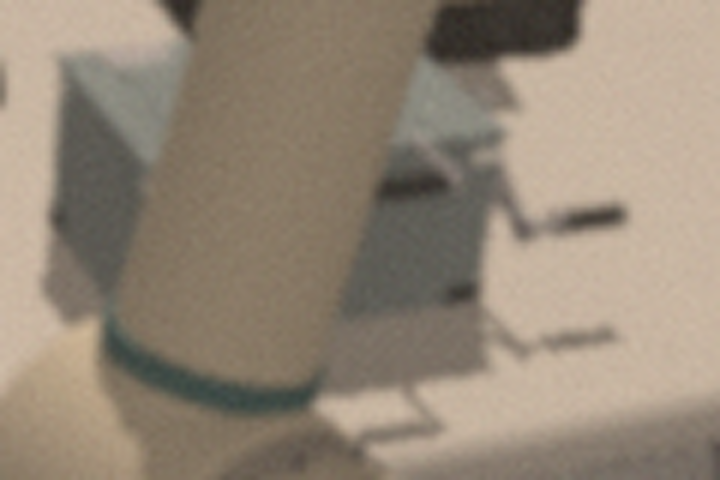

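Run:
```python
from h import *
d=load('top0'); X=cloud(d); im=d['pixels'].astype(int)
x,y,z=X[...,0],X[...,1],X[...,2]
m=(z>0.098)&(z<0.115)&(x>0.38)&(x<0.7)&(y<-0.03)&(y>-0.35)
mm=cv2.morphologyEx(m.astype(np.uint8),cv2.MORPH_OPEN,np.ones((5,5)))
P=X[mm>0]; print(len(P),np.median(P[:,2]))
r=cv2.minAreaRect(P[:,:2].astype(np.float32)); print(r, cv2.boxPoints(r))
dark=im.sum(2)<200
for n,(u0,u1,v0,v1) in dict(handle=(305,345,230,245),bar=(357,378,234,244)).items():
    M=np.zeros_like(dark);M[v0:v1,u0:u1]=1
    Q=X[M&dark&(z>0.03)]; 
    uv=np.argwhere(M&dark)[:,::-1]
    print(n,len(Q),np.median(Q,0),Q.min(0),Q.max(0),'ext uv',uv.min(0),uv.max(0))
    c=Q[:,:2].mean(0);w,V=np.linalg.eigh(np.cov(Q[:,:2].T));print(V[:,1],np.arctan2(*(-V[:,1]))) 
    # pixel centroid
    print(uv.mean(0))
for n in ('top',):
  v0,v1,u0,u1=232,246,352,380
  np.set_printoptions(linewidth=220)
  print((d['pixels'].sum(2)[v0:v1,u0:u1])); print((z[v0:v1,u0:u1]*1000).round())
```

```text
2919 0.10642775609846569
((0.5489696264266968, -0.1815333366394043), (0.20437060296535492, 0.15421006083488464), 87.88895416259766) [[ 0.4681528  -0.28080902]
 [ 0.6222582  -0.28648955]
 [ 0.6297865  -0.08225766]
 [ 0.47568107 -0.07657713]]
handle 38 [ 0.43423747 -0.17772063  0.10778732] [ 0.43161815 -0.21652215  0.10207692] [ 0.43771067 -0.14275457  0.1114613 ] ext uv [312 235] [335 239]
[0.02968474 0.99955931] -3.111903550701263
[323.02631579 237.34210526]
  return _methods._mean(a, axis=axis, dtype=dtype,
  ret = um.true_divide(
Traceback (most recent call last):
ValueError: zero-size array to reduction operation minimum which has no identity
```

Run:
```python
from h import *
d=load('top0'); X=cloud(d); z=X[...,2]
v0,v1,u0,u1=232,248,350,380
np.set_printoptions(linewidth=250)
print((d['pixels'].astype(int).sum(2)[v0:v1,u0:u1])); print((z[v0:v1,u0:u1]*1000).round().astype(int))
s=load('side0'); Xs=cloud(s)
M=(s['pixels'].astype(int).sum(2)<230); 
v0,v1,u0,u1=190,202,374,394
print((s['pixels'].astype(int).sum(2)[v0:v1,u0:u1])); print((Xs[v0:v1,u0:u1,2]*1000).round().astype(int))
print(np.nanmedian(Xs[194:197,378:388].reshape(-1,3),0))
```

```text
[[484 532 553 534 481 473 522 567 586 588 591 590 589 590 590 590 589 590 590 590 590 590 590 590 590 591 590 592 591 591]
 [557 578 574 536 479 485 533 572 586 589 588 588 588 590 590 588 589 590 590 590 590 591 592 590 593 591 590 590 593 593]
 [585 587 569 511 460 478 528 568 583 583 578 581 583 586 586 588 588 588 588 588 590 590 591 593 593 590 590 590 590 591]
 [591 585 550 483 447 481 529 565 577 566 545 546 557 563 570 578 581 583 583 585 588 590 590 590 590 589 590 590 590 590]
 [590 577 527 454 446 491 532 556 561 536 499 487 482 492 507 527 540 545 554 562 571 579 586 587 588 587 589 590 588 590]
 [586 566 504 432 437 485 519 535 537 509 461 420 379 366 384 408 427 440 460 483 506 530 550 570 582 586 586 587 590 590]
 [586 565 506 437 432 479 510 518 507 474 424 371 296 249 248 267 282 299 323 350 377 413 466 528 573 586 587 587 589 590]
 [586 575 537 493 475 504 532 537 513 462 416 376 316 269 240 223 215 216 220 230 248 295 392 502 567 587 587 587 590 589]
 [588 583 571 551 539 551 567 569 548 504 475 463 435 403 374 348 332 313 287 263 248 282 391 503 566 585 587 587 58
[... 12213 characters left out ...]
 -1  0 -2 -2  2 -6 -2 -2 -1 -3 -2]
 [-3 -1  1 -1  0 -2 -2  0 -4 -2 -2 -3 -3  0 -5 -1  1 -4 -1  0]
 [-3 -2 -4 -1 -1  0 -2 -1 -1 -2 -2  2  1  1 59  0  1 -1  0  0]
 [-4 -2 -2 61 -1  0 -4 56 60 57 59 59 58 57 56 57  2  2  0  0]
 [-3 -2 57 59 59 58 57 58 57 57 59 56 54 58 53 54  2  1  0  1]
 [57 56 55 53 57 56 55 53 54 54 53 51  0  3  2  4  0 -1  3  2]
 [ 3 -1 49 51 54  1  1  4  0  1  2  2  5  1  3  7  5  1  1  0]
 [-2  2  5  4  1  1  3  0 -1  3 -1  1  2  1 -2  3  4  0  2  1]
 [ 1  5  2  2  1  1  4  1  3  0  1  1  1  1  2  1 -1  1  5  1]
 [ 1  5  3  2 -2  2  1  3  3  1  0  7  0  3 -2  1  2  1  1  0]]
[ 0.45473347 -0.34346561  0.05601297]<stdin>:5: RuntimeWarning: invalid value encountered in cast
```

Run:
```python
from h import *
from scipy.spatial.transform import Rotation as R
s=manip.get_state(); w,x,y,z=s['ee_rot']; M=R.from_quat([x,y,z,w]).as_matrix(); print(M.round(3)); print(s['position'],s['clock'])
print(manip.finger_overhang)
a=M[:,0]; print(np.arctan2(a[1],a[0]))
d=load('top0'); X=cloud(d)
print(np.nanmedian(X[238:240,363:371].reshape(-1,3),0), X[239,367])
```

```text
[[ 0.427 -0.     0.904]
 [-0.904  0.002  0.427]
 [-0.002 -1.     0.   ]]
[ 0.24519097 -0.51960967  0.24754563] 0.1
0.017
-1.129979364868487
[ 0.45324569 -0.33086964  0.05801391] [ 0.45195705 -0.33261839  0.05717932]
```

{"method": "arm_command", "body": {
  "commands": [
    [3.2, [1.9, 3.4, 0], 0.11],
    [3.2, [1.9, 3.4, 0], 0.11],
    [3.2, [1.9, 3.4, 0], 0.11],
    [3.2, [1.9, 3.4, 0], 0.11],
    [3.2, [1.9, 3.4, 0], 0.11],
    [3.2, [1.9, 3.4, 0], 0.11],
    [3.2, [1.9, 3.4, 0], 0.11],
    [3.2, [1.9, 3.4, 0], 0.11],
    [3.2, [1.9, 3.4, 0], 0.11],
    [3.2, [1.9, 3.4, 0], 0.11],
    [3.2, [0, 0, 0], 0],
    [3.2, [0, 0, 0], 0]
  ],
  "grip_force": 30
}}

```text
clock: 1.3
position: [0.4353, -0.1795, 0.248]
ee_rot: [-0.707, 0.707, -0.01, 0.01]
contact_force: [-0.3, -0.8, 0.2]
width: 0.0322
```

Run:
```python
from h import *
d=shot('side','side1');crop(d,250,410,100,240,5,'pics/c4.png')
X=cloud(d)
```

```text
(no output)
```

View pics/c4.png

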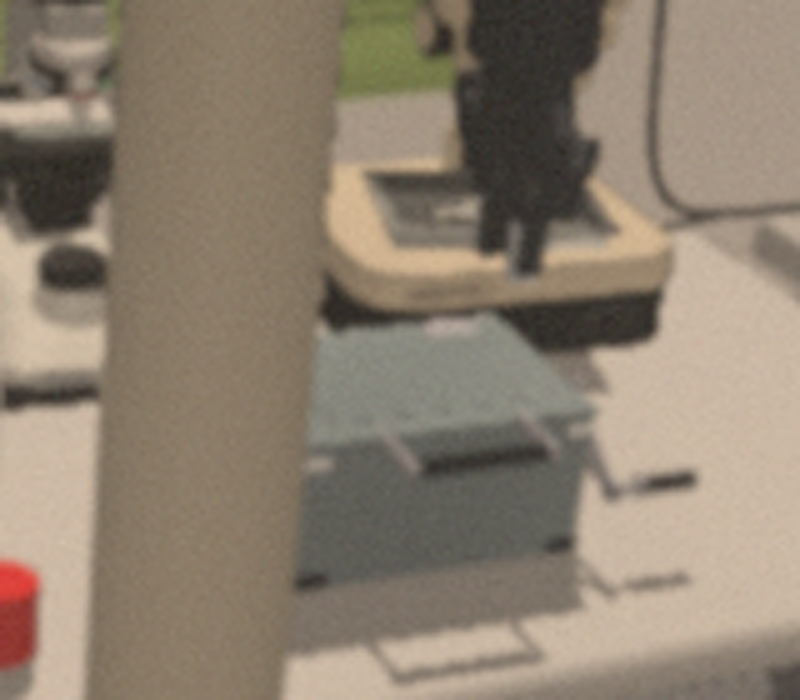

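The side crop shows the whole handle, centred near crop (485,458), with the gripper above it. I'll cross-check the handle and bar positions from this camera.

Run:
```python
from h import *
d=load('side1');X=cloud(d); im=d['pixels'].astype(int).sum(2)
for n,(u0,u1,v0,v1) in dict(h=(333,362,187,197),b=(376,391,193,200)).items():
    s=im[v0:v1,u0:u1]<260; Q=X[v0:v1,u0:u1][s]; Q=Q[np.isfinite(Q[:,0])]; Q=Q[Q[:,2]>(.09 if n=='h' else .04)]
    print(n,len(Q),np.median(Q,0),Q.mean(0),np.percentile(Q,5,axis=0),np.percentile(Q,95,axis=0))
s0=manip.get_state();print(s0['position'])
# where do predicted centres project
t=load('top0')
for P in([.4345,-.178,.104],[.452,-.331,.052]): print(proj(d,P),proj(t,P))
```

```text
h 105 [ 0.43325661 -0.18079827  0.10540311] [ 0.43498293 -0.18107143  0.10445998] [ 0.42870657 -0.21932637  0.09759905] [ 0.43945354 -0.14223281  0.10946209]
b 10 [ 0.45033113 -0.33588688  0.0575154 ] [ 0.44998841 -0.33492178  0.05737222] [ 0.44640616 -0.34630754  0.05546052] [ 0.45348166 -0.32056701  0.05962744]
[ 0.43503781 -0.18024891  0.24808147]
[[345.5522626  192.07953704]] [[322.91527015 237.38259977]]
[[382.50336439 197.1204215 ]] [[366.05676318 239.05566421]]
```

{"method": "arm_command", "body": {
  "commands": [
    [3.2, [0, 0, -3], 0],
    [3.2, [0, 0, -3], 0],
    [3.2, [0, 0, -3], 0],
    [3.2, [0, 0, -2.5], 0],
    [3.2, [0, 0, -1.5], 0],
    [3.2, [0, 0, -1], 0],
    [3.2, [0, 0, -0.5], 0],
    [3.2, [0, 0, 0], 0],
    [0, [0, 0, 0], 0],
    [0, [0, 0, 0], 0],
    [0, [0, 0, 0], 0],
    [0, [0, 0, 0], 0]
  ],
  "grip_force": 30
}}

```text
clock: 2.55
position: [0.4358, -0.1806, 0.1041]
ee_rot: [-0.707, 0.708, -0.01, 0.011]
contact_force: [-0.7, -1.4, 4.1]
width: 0.011
```

```bash
cat > arc.py <<'E'
import numpy as np
def rows(ths,r=.185,ph=.0216,psi=-.034):
    h=-r*np.cos(np.array(ths)+ph); z=r*np.sin(np.array(ths)+ph)
    P=np.stack([h*np.cos(psi),h*np.sin(psi),z],1)*100
    acc=P[0].copy();out=[]
    for p in P[1:]:
        q=np.round(p-acc,2); acc+=q; out.append(q.tolist())
    return out
E
python3 -c "
from arc import *
print(rows([0,.03,.08,.14,.2,.26,.32,.38,.44,.5,.55,.6]));print(rows([.6,.65,.71,.77,.83,.89,.95,1.01,1.07,1.13,1.17,1.2]))"
```

```text
[[0.02, -0.0, 0.55], [0.07, -0.0, 0.93], [0.15, -0.01, 1.1], [0.21, -0.01, 1.09], [0.27, -0.0, 1.07], [0.34, -0.02, 1.06], [0.41, -0.01, 1.03], [0.46, -0.02, 1.01], [0.52, -0.01, 0.98], [0.48, -0.02, 0.79], [0.52, -0.02, 0.76]]
[[0.56, -0.02, 0.74], [0.71, -0.02, 0.85], [0.77, -0.03, 0.8], [0.81, -0.03, 0.75], [0.86, -0.03, 0.71], [0.89, -0.03, 0.65], [0.94, -0.03, 0.6], [0.97, -0.03, 0.54], [1.0, -0.04, 0.48], [0.68, -0.02, 0.29], [0.51, -0.02, 0.2]]
```

{"method": "arm_command", "body": {
  "commands": [
    [0, [0.02, 0, 0.55], 0],
    [0, [0.07, 0, 0.93], 0],
    [0, [0.15, -0.01, 1.1], 0],
    [0, [0.21, -0.01, 1.09], 0],
    [0, [0.27, 0, 1.07], 0],
    [0, [0.34, -0.02, 1.06], 0],
    [0, [0.41, -0.01, 1.03], 0],
    [0, [0.46, -0.02, 1.01], 0],
    [0, [0.52, -0.01, 0.98], 0],
    [0, [0.48, -0.02, 0.79], 0],
    [0, [0.52, -0.02, 0.76], 0],
    [0, [0, 0, 0], 0]
  ],
  "grip_force": 40
}}

```text
clock: 3.75
position: [0.4705, -0.1817, 0.2083]
ee_rot: [-0.707, 0.708, -0.01, 0.011]
contact_force: [-0.2, -4.5, -2.8]
width: 0.0104
```

{"method": "arm_command", "body": {
  "commands": [
    [0, [0.56, -0.02, 0.74], 0],
    [0, [0.71, -0.02, 0.85], 0],
    [0, [0.77, -0.03, 0.8], 0],
    [0, [0.81, -0.03, 0.75], 0],
    [0, [0.86, -0.03, 0.71], 0],
    [0, [0.89, -0.03, 0.65], 0],
    [0, [0.94, -0.03, 0.6], 0],
    [0, [0.97, -0.03, 0.54], 0],
    [0, [1.0, -0.04, 0.48], 0],
    [0, [0.68, -0.02, 0.29], 0],
    [0, [0.51, -0.02, 0.2], 0],
    [0, [0, 0, 0], 0]
  ]
}}

```text
clock: 4.95
position: [0.557, -0.1848, 0.2739]
ee_rot: [-0.707, 0.707, -0.01, 0.011]
contact_force: [-1.0, -5.8, 5.4]
width: 0.0107
```

```bash
python3 - <<'E'
from h import *
d=shot('side','side2');crop(d,250,410,80,240,4,'pics/c5.png')
E
python3 -c "
from arc import *
print(rows([1.2,1.22,1.24,1.26,1.28,1.30,1.31,1.32,1.33,1.34,1.35,1.36,1.37,1.38,1.4]))"
```

```text
[[0.35, -0.01, 0.12], [0.35, -0.01, 0.12], [0.35, -0.02, 0.11], [0.36, -0.01, 0.1], [0.36, -0.01, 0.1], [0.18, -0.01, 0.04], [0.18, -0.0, 0.04], [0.18, -0.01, 0.04], [0.18, -0.0, 0.04], [0.18, -0.01, 0.04], [0.18, -0.01, 0.04], [0.18, -0.0, 0.03], [0.18, -0.01, 0.03], [0.37, -0.01, 0.06]]
```

View pics/c5.png

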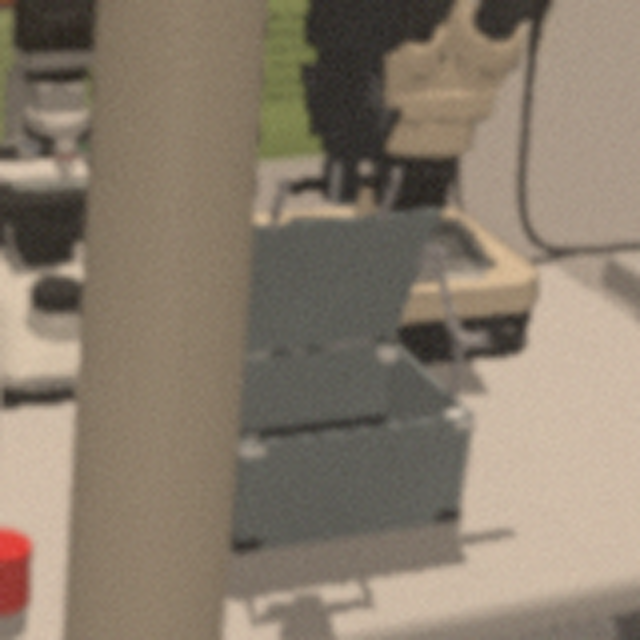

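{"method": "arm_command", "body": {
  "commands": [
    [0, [0.35, -0.02, 0.12], 0],
    [0, [0.35, -0.02, 0.12], 0],
    [0, [0.35, -0.03, 0.11], 0],
    [0, [0.25, -0.02, 0.08], 0],
    [0, [0.1, -0.02, 0.03], 0],
    [0, [0, 0, 0], 0]
  ],
  "grip_force": 25
}}

```text
clock: 5.6
position: [0.5711, -0.1853, 0.2784]
ee_rot: [-0.707, 0.707, -0.01, 0.011]
contact_force: [-1.2, -3.9, 5.8]
width: 0.0101
```

{"method": "arm_command", "body": {
  "commands": [
    [0, [0.1, -0.01, 0.03], 0],
    [0, [0.1, -0.01, 0.03], 0],
    [0, [0.1, -0.01, 0.03], 0]
  ]
}}

```text
clock: 5.9
position: [0.5739, -0.1854, 0.2792]
ee_rot: [0.707, -0.707, 0.01, -0.011]
contact_force: [-0.6, -4.2, 5.5]
width: 0.0103
```

{"method": "arm_command", "body": {
  "commands": [
    [0, [0.1, 0, 0.03], 0],
    [0, [0.1, -0.01, 0.03], 0],
    [0, [0.1, 0, 0.02], 0],
    [0, [0.1, -0.01, 0.02], 0]
  ]
}}

```text
clock: 6.3
position: [0.5781, -0.1855, 0.2803]
ee_rot: [0.707, -0.707, 0.01, -0.011]
contact_force: [-1.1, -3.8, 5.7]
width: 0.0106
```

{"method": "arm_command", "body": {
  "commands": [
    [0, [0.1, -0.01, 0.02], 0],
    [0, [0.1, -0.01, 0.02], 0]
  ]
}}

```text
clock: 6.5
position: [0.5802, -0.1856, 0.2808]
ee_rot: [0.707, -0.707, 0.01, -0.011]
contact_force: [-0.3, -3.9, 5.9]
width: 0.0103
```

{"method": "arm_command", "body": {
  "commands": [
    [0, [0.1, -0.01, 0.02], 0],
    [0, [0.1, -0.01, 0.02], 0]
  ]
}}

```text
clock: 6.7
position: [0.5824, -0.1857, 0.2812]
ee_rot: [0.707, -0.707, 0.01, -0.011]
contact_force: [-0.6, -3.1, 5.8]
width: 0.0105
```

{"method": "arm_command", "body": {
  "commands": [
    [0, [0.1, 0, 0.02], 0],
    [0, [0.05, 0, 0.01], 0]
  ]
}}

```text
clock: 6.9
position: [0.5842, -0.1858, 0.2816]
ee_rot: [0.707, -0.707, 0.01, -0.011]
contact_force: [-0.4, -2.6, 5.9]
width: 0.0102
```

{"method": "arm_command", "body": {
  "commands": [
    [0, [0.1, -0.01, 0.02], 0],
    [0, [0.05, 0, 0.01], 0]
  ]
}}

```text
clock: 7.1
position: [0.5859, -0.1858, 0.2819]
ee_rot: [0.707, -0.707, 0.009, -0.012]
contact_force: [1.2, -4.0, 5.8]
width: 0.0105
```

{"method": "arm_command", "body": {
  "commands": [
    [0, [0.1, 0, 0.02], 0],
    [0, [0.05, 0, 0.01], 0]
  ]
}}

```text
clock: 7.3
position: [0.5879, -0.1859, 0.2823]
ee_rot: [0.707, -0.707, 0.009, -0.012]
contact_force: [3.1, -2.2, 5.8]
width: 0.0105
```

Run:
```python
from h import *
d=shot('side','side3');crop(d,300,400,110,210,7,'pics/c6.png')
```

```text
(no output)
```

View pics/c6.png

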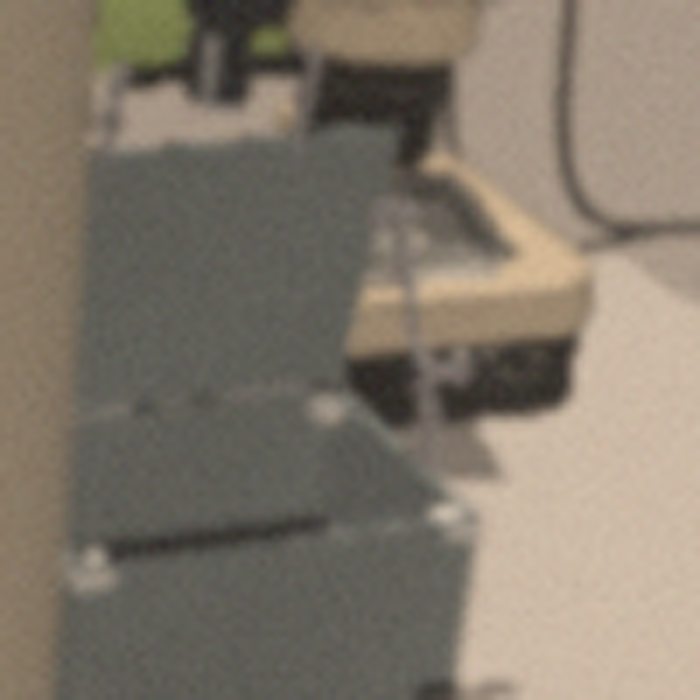

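The crop shows the stay nearly straight from (395,215) to (430,450), with its elbow near (440,370). Fx has turned positive, so the spring is pulling. I'll continue in small steps.

{"method": "arm_command", "body": {
  "commands": [
    [0, [0.08, 0, 0.01], 0],
    [0, [0, 0, 0], 0]
  ]
}}

```text
clock: 7.55
position: [0.5878, -0.1859, 0.2823]
ee_rot: [0.707, -0.707, 0.01, -0.011]
contact_force: [1.8, -3.1, 7.0]
width: 0.0107
```

{"method": "arm_command", "body": {
  "commands": [
    [0, [0.08, 0, 0.01], 0],
    [0, [0, 0, 0], 0]
  ]
}}

```text
clock: 7.75
position: [0.5882, -0.1859, 0.2823]
ee_rot: [0.707, -0.707, 0.01, -0.011]
contact_force: [-0.4, -2.1, 6.7]
width: 0.0103
```

Run:
```python
from h import *
d=shot('side','side4');crop(d,300,400,110,210,7,'pics/c7.png'); s=manip.get_state(); print(s['contact_force'],s['position'],s['moment'])
```

```text
[-0.95961398 -2.71914228  7.21683909] [ 0.58818069 -0.18591065  0.28236341] [-0.52318909  0.04741137 -0.06166675]
```

View pics/c7.png

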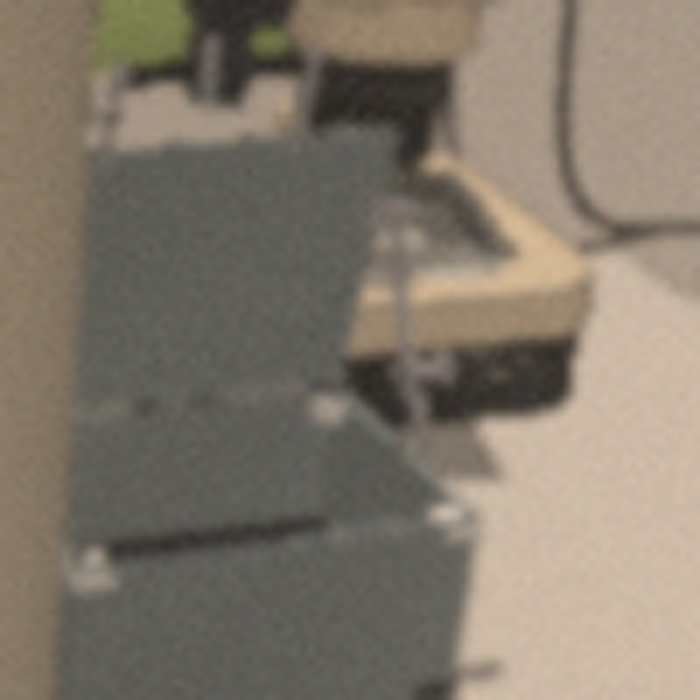

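The elbow has swung over centre: it moved from about 440 to 405 in the crop. I'll test gently that the lid resists going back before letting go.

{"method": "arm_command", "body": {
  "commands": [
    [0, [-0.1, 0, 0], 0],
    [0, [-0.1, 0, 0], 0],
    [0, [0, 0, 0], 0]
  ]
}}

```text
clock: 8.1
position: [0.5875, -0.1859, 0.2822]
ee_rot: [0.707, -0.707, 0.009, -0.012]
contact_force: [4.1, -2.2, 5.7]
width: 0.0102
```

{"method": "arm_command", "body": {
  "commands": [
    [0, [0.1, 0, 0], 0],
    [0, [0, 0, 0], 0],
    [3.5, [0, 0, 0], 0],
    [3.5, [0, 0, 0], 0],
    [3.5, [0, 0, 0.5], 0],
    [3.5, [0, 0, 1.5], 0],
    [3.5, [0, 0, 3], 0],
    [3.5, [0, 0, 4], 0],
    [3.5, [0, 0, 0], 0],
    [3.5, [0, 0, 0], 0]
  ]
}}

```text
clock: 9.1
position: [0.5869, -0.1861, 0.3723]
ee_rot: [-0.707, 0.707, -0.01, 0.011]
contact_force: [0.6, 0.4, -1.3]
width: 0.0352
```

Run:
```python
from h import *
d=shot('top','top5');e=shot('side','side5');print(manip.get_state()['contact_force'])
crop(d,180,400,100,265,3.5,'pics/c8.png'); crop(e,300,400,110,210,6,'pics/c9.png')
```

```text
[ 0.03621811 -0.54862083 -0.40817143]
```

View pics/c8.png

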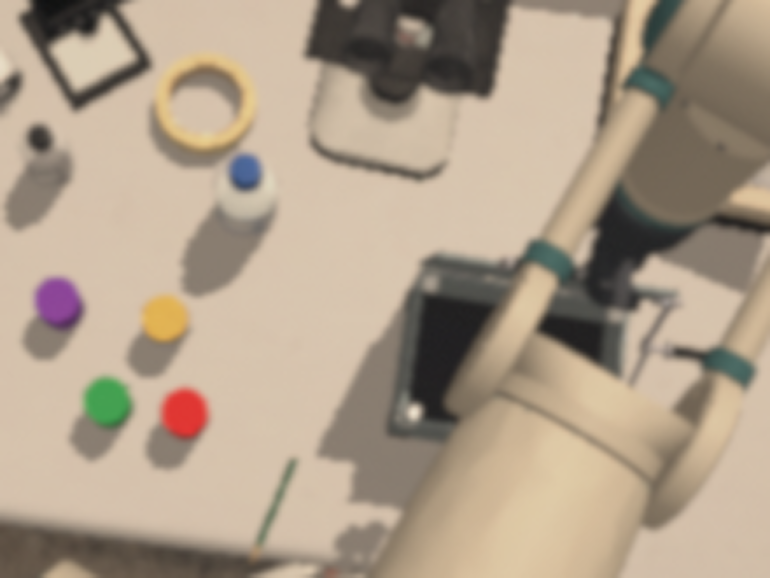

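View pics/c9.png

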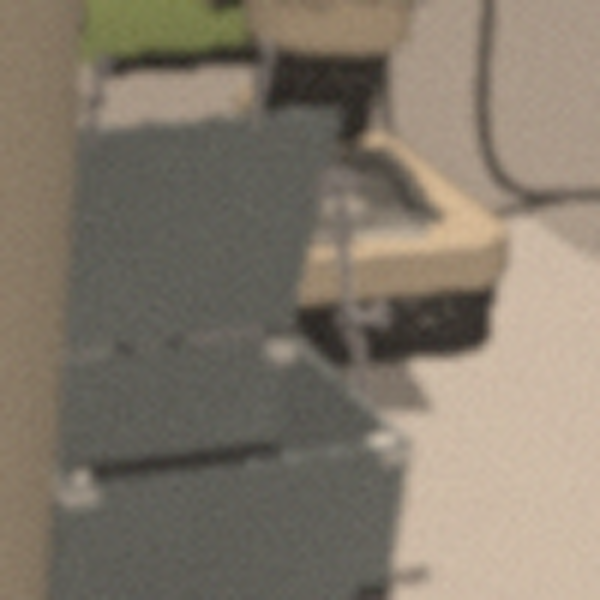

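Run:
```python
from h import *
s=manip.get_state();print(s['qpos'],s['position'],s['clock'])
d=load('top5');e=load('side5')
for dd,n,(u0,u1,v0,v1) in((d,'top',(215,240,178,203)),(e,'side',(220,245,197,225))):
    X=cloud(dd);p=dd['pixels'].astype(int)
    m=np.zeros(p.shape[:2],bool);m[v0:v1,u0:u1]=1
    m&=(p[...,0]-p[...,2]>70)
    Q=X[m];Q=Q[(Q[:,2]>.03)];T=Q[Q[:,2]>np.nanmedian(Q[:,2])-.006] 
    print(n,len(Q),np.median(T,0),T.mean(0),np.percentile(T,3,axis=0),np.percentile(T,97,axis=0))
X=cloud(d)
p=d['pixels'].astype(int).sum(2);np.set_printoptions(linewidth=250)
print(p[192:206,362:386]);print(np.nan_to_num(X[192:206,362:386,2]*1000).round().astype(int))
```

```text
[-4.20307463e-01  3.01933706e-01  1.17429046e+00  2.69630619e-04
  1.66830871e+00 -3.90429656e-01] [ 0.58631576 -0.18593045  0.37015084] 9.2
top 143 [0.5547151  0.14881201 0.05019531] [0.55488434 0.1491691  0.05040011] [0.53482965 0.13046891 0.04565833] [0.57444554 0.16876289 0.0545852 ]
side 119 [0.55010964 0.14424692 0.05020754] [0.5461686  0.14447407 0.04985678] [0.47110724 0.12652254 0.04605038] [0.57655683 0.16392632 0.05230844]
[[582 581 577 552 483 399 399 485 554 577 580 582 582 582 582 582 582 582 582 584 583 582 582 582]
 [582 579 565 516 431 383 443 527 571 579 580 581 582 582 582 582 582 582 583 583 583 583 582 582]
 [579 569 536 465 394 412 494 554 577 579 582 580 581 579 580 580 580 581 582 582 584 584 581 574]
 [569 538 481 411 398 467 537 571 577 578 578 579 579 580 579 580 579 579 580 582 582 582 579 558]
 [550 485 411 381 436 519 562 571 562 565 571 575 578 579 580 579 580 579 580 582 580 578 569 535]
 [521 429 359 391 476 541 566 554 529 534 544 550 559 563 566 569 573 575 577 577 573 563 543 495]
 [494 394 359 416 491 539 552 529 487 487 473 467 482 495 503 517 53
[... 1411 characters left out ...]
1 704]
 [ -2 128 135 131 125 126 128 128 128 131 131 130 129 128 130 127  -1  -5  -4  -1 703 708 709 711]
 [ -2 124 133 132 124 128 127 129 130 132 131 127 128 130 129 124 130 125 127 131 709 709 712 712]
 [ -6 128 125 127  -2   2   3 117 128 132 129 130 129 125 132 130 132 132 130 703 707 711 712 713]
 [  0 114 122   0  -6   2   2   3 124   1  -2 124 124 129 131 129 127 128 128 708 709 711 713 713]
 [105 113  -4   3   0   1  -3  -1  -2   1   0   0  -3   2  -6  -4   1 124 706 708 708 710 716 713]
 [108 113  -3   2  -2   3  -5  -3  -1   0  -3   0   1  -1  -4  -1   0  -4 708 707 709 713 713 714]
 [107   0  -3  -5   0  -6   1  -2  -5  -2  -2   0  -4  -3  -3  -2  -3   2 706 709 712 713 716 715]]
```

{"method": "arm_command", "body": {
  "commands": [
    [6.5, [-0.28, 2.78, 0], 0.131],
    [6.5, [-0.28, 2.78, 0], 0.131],
    [6.5, [-0.28, 2.78, 0], 0.131],
    [6.5, [-0.28, 2.78, 0], 0.131],
    [6.5, [-0.28, 2.78, 0], 0.131],
    [6.5, [-0.28, 2.78, 0], 0.131],
    [6.5, [-0.28, 2.78, 0], 0.131],
    [6.5, [-0.28, 2.78, 0], 0.131],
    [6.5, [-0.28, 2.78, 0], 0.131],
    [6.5, [-0.28, 2.78, 0], 0.131],
    [6.5, [-0.28, 2.78, 0], 0.131],
    [6.5, [-0.28, 2.78, 0], 0.131]
  ]
}}

```text
clock: 10.4
position: [0.5523, 0.1483, 0.3697]
ee_rot: [0.507, -0.505, -0.493, 0.495]
contact_force: [-0.4, -0.5, 1.2]
width: 0.0649
```

{"method": "arm_command", "body": {
  "commands": [
    [6.5, [0, 0, -2], 0],
    [6.5, [0, 0, -4], 0],
    [6.5, [0, 0, -4], 0],
    [6.5, [0, 0, -4], 0],
    [6.5, [0, 0, -4], 0],
    [6.5, [0, 0, -2], 0],
    [6.5, [0, 0, 0], 0],
    [6.5, [0, 0, 0], 0]
  ]
}}

```text
clock: 11.2
position: [0.5529, 0.1472, 0.1709]
ee_rot: [0.508, -0.507, -0.492, 0.493]
contact_force: [0.9, 0.3, -0.6]
width: 0.0652
```

Run:
```python
from h import *
d=shot('top','top6');e=shot('side','side6');s=manip.get_state();print(s['position'],s['qpos'])
crop(d,170,400,100,265,3.4,'pics/c10.png'); crop(e,180,300,110,240,6,'pics/c11.png')
X=cloud(d)
m=np.zeros(X.shape[:2],bool);m[190:204,362:384]=1
Q=X[m&(X[...,2]>.115)&(X[...,2]<.14)];print(np.median(Q,0))
```

```text
[0.55420403 0.14738615 0.17277125] [ 1.38525246e-01  3.24010444e-01  1.62998432e+00  1.50117903e-04
  1.18531799e+00 -1.40354927e+00]
[ 0.56798168 -0.32085548  0.12775084]
```

View pics/c10.png

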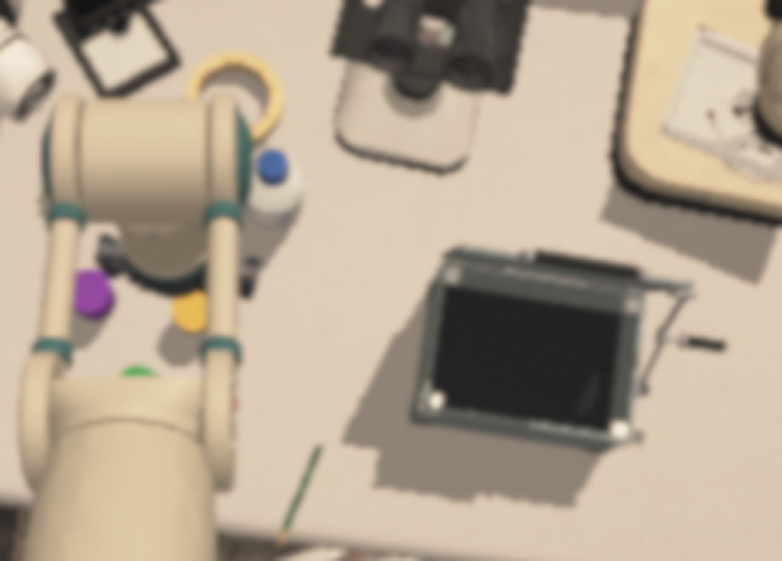

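View pics/c11.png

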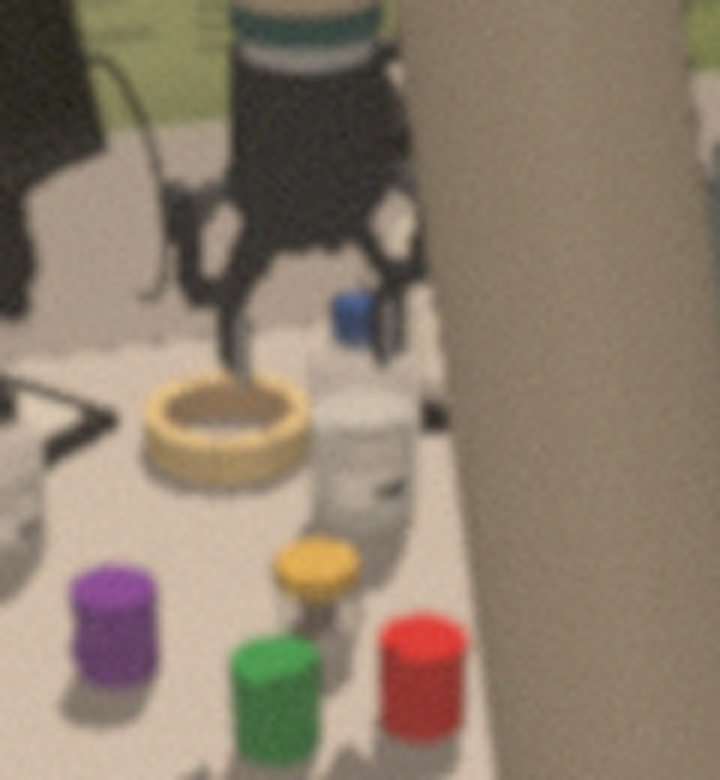

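Crop confirms: the target is the orange-lidded glass jar at side-crop (318,600), standing between purple (115,625) and red (423,675). Descending on it.

{"method": "arm_command", "body": {
  "commands": [
    [6.5, [0, 0, -3], 0],
    [6.5, [0, 0, -4], 0],
    [6.5, [0, 0, -3], 0],
    [6.5, [0, 0, -2], 0],
    [6.5, [0, 0, -1.4], 0],
    [6.5, [0, 0, 0], 0],
    [2, [0, 0, 0], 0],
    [2, [0, 0, 0], 0],
    [2, [0, 0, 0], 0],
    [2, [0, 0, 0], 0]
  ],
  "grip_force": 30
}}

```text
clock: 12.3
position: [0.5548, 0.1474, 0.0394]
ee_rot: [-0.506, 0.508, 0.494, -0.492]
contact_force: [0.3, -0.1, 6.7]
width: 0.0411
```

{"method": "arm_command", "body": {
  "commands": [
    [2, [0, 0, 0], 0],
    [2, [0, 0, 0.5], 0],
    [2, [0, 0, 1], 0],
    [2, [0, 0, 2], 0],
    [2, [0, 0, 2], 0],
    [2, [0, 0, 0], 0]
  ]
}}

```text
clock: 12.9
position: [0.5554, 0.1476, 0.0956]
ee_rot: [-0.506, 0.508, 0.495, -0.491]
contact_force: [0.9, 0.1, -0.3]
width: 0.0411
```

Run:
```python
from h import *
e=shot('side','side7');s=manip.get_state();print(s['position'],s['contact_force'],s['width'])
crop(e,180,300,110,240,6,'pics/c12.png')
```

```text
[0.55438477 0.14742059 0.09408803] [-0.17737313 -0.17313675 -1.84522116] 0.04105847229142382
```

View pics/c12.png

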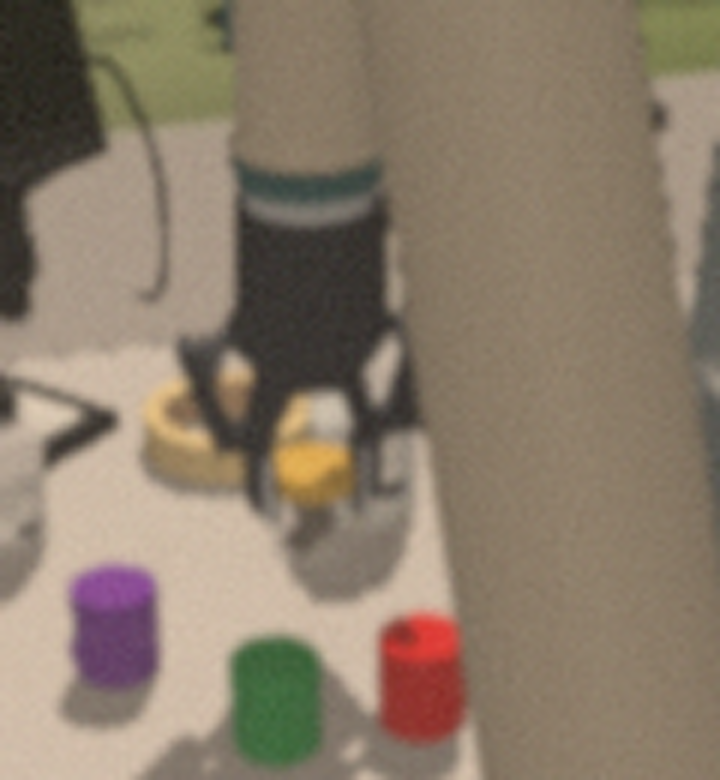

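{"method": "arm_command", "body": {
  "commands": [
    [2, [0, 0, 3], 0],
    [2, [0, 0, 4], 0],
    [2, [0, 0, 3], 0],
    [2, [-0.2, -2, 0], 0],
    [2, [-0.4, -4, 0], 0],
    [2, [-0.4, -4, 0], 0],
    [2, [-0.5, -5, 0], 0],
    [2, [-0.5, -5, 0], 0],
    [2, [-0.5, -4.8, 0], 0],
    [2, [-0.5, -4, 0], 0],
    [2, [-0.3, -3, 0], 0],
    [2, [-0.1, -1, 0], 0]
  ]
}}

```text
clock: 14.15
position: [0.5184, -0.1831, 0.1912]
ee_rot: [0.508, -0.507, -0.491, 0.492]
contact_force: [-0.6, 1.0, -1.4]
width: 0.0409
```

{"method": "arm_command", "body": {
  "commands": [
    [2, [0, 0, 0], 0],
    [2, [0, 0, 0], 0]
  ]
}}

```text
clock: 14.35
position: [0.519, -0.1791, 0.1918]
ee_rot: [0.508, -0.506, -0.493, 0.493]
contact_force: [-0.3, 0.1, -1.1]
width: 0.0412
```

Run:
```python
from h import *
d=shot('top','top8');e=shot('side','side8');s=manip.get_state();print(s['position'],s['qpos'])
crop(d,250,400,130,265,5,'pics/c13.png'); crop(e,260,400,90,230,5,'pics/c14.png')
```

```text
[ 0.51931713 -0.17865654  0.19221696] [-4.58532685e-01  2.75499704e-01  1.65038440e+00  8.12903614e-04
  1.21678529e+00 -2.00234411e+00]
```

View pics/c13.png

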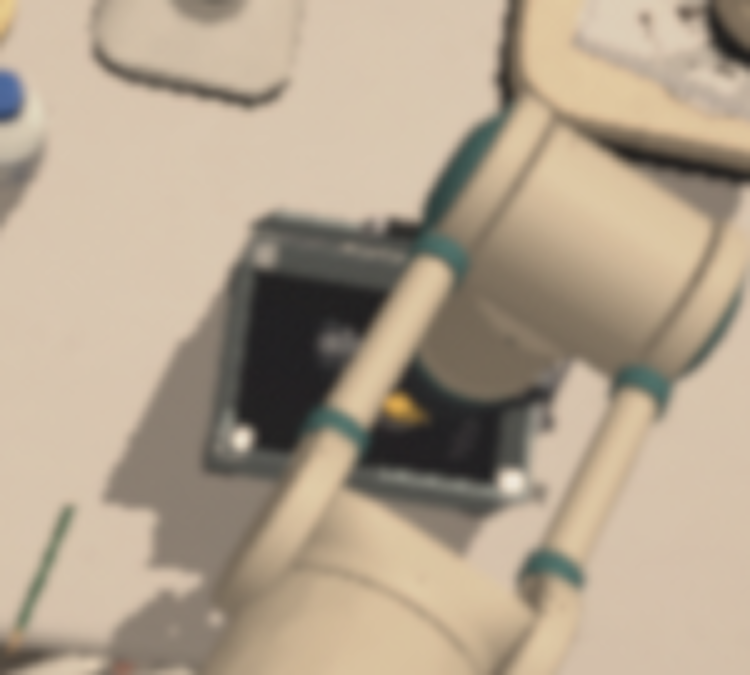

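View pics/c14.png

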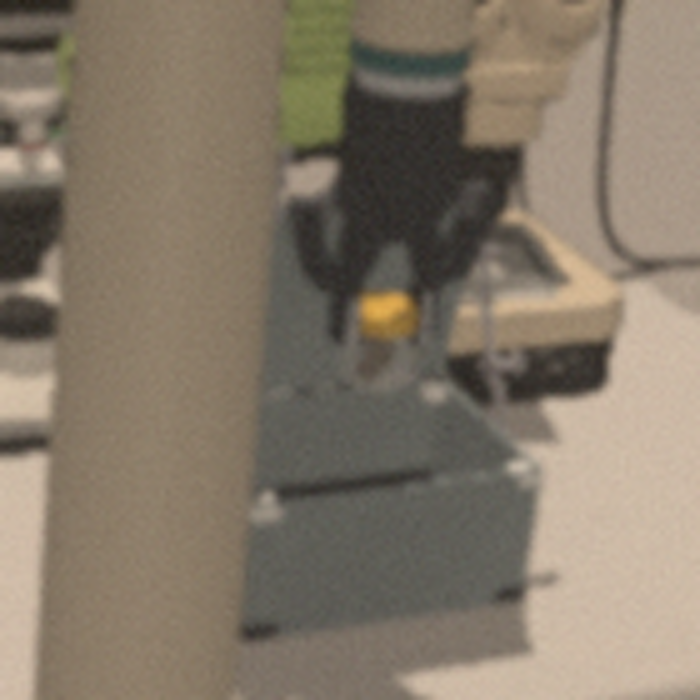

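Run:
```python
from h import *
d=load('top8');X=cloud(d)
for cu,cv in[(580,230),(450,200),(510,110),(430,260),(480,330),(700,300),(600,330),(560,120),(720,220)]:
    u,v=250+cu//5,130+cv//5; print((cu,cv),X[v,u].round(3))
e=load('side8');X=cloud(e)
for cu,cv in[(410,20),(400,60),(360,130),(460,130),(500,180),(390,320)]:
    u,v=260+cu//5,90+cv//5; print((cu,cv),X[v,u].round(3))
```

```text
(580, 230) [ 0.515 -0.167  0.578]
(450, 200) [ 0.523 -0.117  0.568]
(510, 110) [ 0.562 -0.137  0.574]
(430, 260) [ 0.497 -0.111  0.568]
(480, 330) [ 0.493 -0.155  0.473]
(700, 300) [ 0.492 -0.216  0.581]
(600, 330) [ 0.479 -0.183  0.561]
(560, 120) [ 0.735 -0.291  0.074]
(720, 220) [ 0.532 -0.231  0.56 ]
(410, 20) [ 0.492 -0.164  0.393]
(400, 60) [ 0.491 -0.159  0.37 ]
(360, 130) [ 0.51  -0.148  0.323]
(460, 130) [ 0.489 -0.203  0.325]
(500, 180) [ 0.763 -0.41   0.18 ]
(390, 320) [ 0.499 -0.175  0.203]
```

{"method": "arm_command", "body": {
  "commands": [
    [2, [0, 0, -2], 0],
    [2, [0, 0, -3], 0],
    [2, [0, 0, -3], 0],
    [2, [0, 0, -2], 0],
    [2, [0, 0, -1], 0],
    [2, [0, 0, -0.6], 0],
    [2, [0, 0, -0.3], 0],
    [2, [0, 0, 0], 0]
  ]
}}

```text
clock: 15.25
position: [0.5199, -0.1802, 0.074]
ee_rot: [-0.507, 0.507, 0.493, -0.493]
contact_force: [0.3, 0.2, -0.7]
width: 0.0412
```

{"method": "arm_command", "body": {
  "commands": [
    [2, [0, 0, -0.2], 0],
    [2, [0, 0, -0.1], 0],
    [2, [0, 0, 0], 0]
  ]
}}

```text
clock: 15.55
position: [0.5195, -0.1804, 0.0708]
ee_rot: [-0.507, 0.507, 0.493, -0.493]
contact_force: [0.5, 0.0, -1.1]
width: 0.0415
```

{"method": "arm_command", "body": {
  "commands": [
    [2, [0, 0, -0.1], 0],
    [2, [0, 0, -0.1], 0],
    [2, [0, 0, 0], 0]
  ]
}}

```text
clock: 15.85
position: [0.5196, -0.1804, 0.0695]
ee_rot: [-0.507, 0.507, 0.493, -0.493]
contact_force: [-1.2, 0.7, 4.2]
width: 0.0413
```

{"method": "arm_command", "body": {
  "commands": [
    [6, [0, 0, 0], 0],
    [6, [0, 0, 0], 0],
    [6, [0, 0, 0], 0],
    [6, [0, 0, 0.5], 0],
    [6, [0, 0, 2], 0],
    [6, [0, 0, 3], 0],
    [6, [0, 0, 4], 0],
    [6, [0, 0, 5], 0],
    [6, [0, 0, 5], 0],
    [6, [0, 0, 5], 0],
    [6, [0, 0, 3], 0],
    [6, [0, 0, 1], 0]
  ]
}}

```text
clock: 17.05
position: [0.5205, -0.1808, 0.358]
ee_rot: [-0.505, 0.51, 0.494, -0.492]
contact_force: [-0.2, -0.1, 1.0]
width: 0.0602
```

Run:
```python
from h import *
d=shot('top','top9');e=shot('side','side9');s=manip.get_state();print(s['position'],s['qpos'],s['clock'])
crop(d,250,400,130,265,5,'pics/c15.png'); crop(e,260,400,90,230,5,'pics/c16.png')
```

```text
[ 0.51967755 -0.18040415  0.35470707] [-4.60672938e-01  1.95916061e-01  1.35554672e+00  7.34256794e-05
  1.58744719e+00 -2.00273168e+00] 17.15
```

View pics/c15.png

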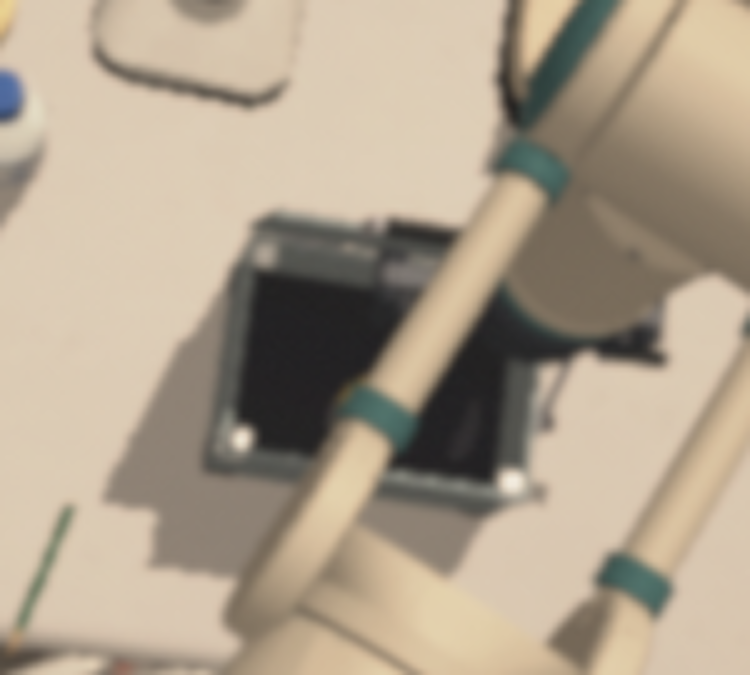

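View pics/c16.png

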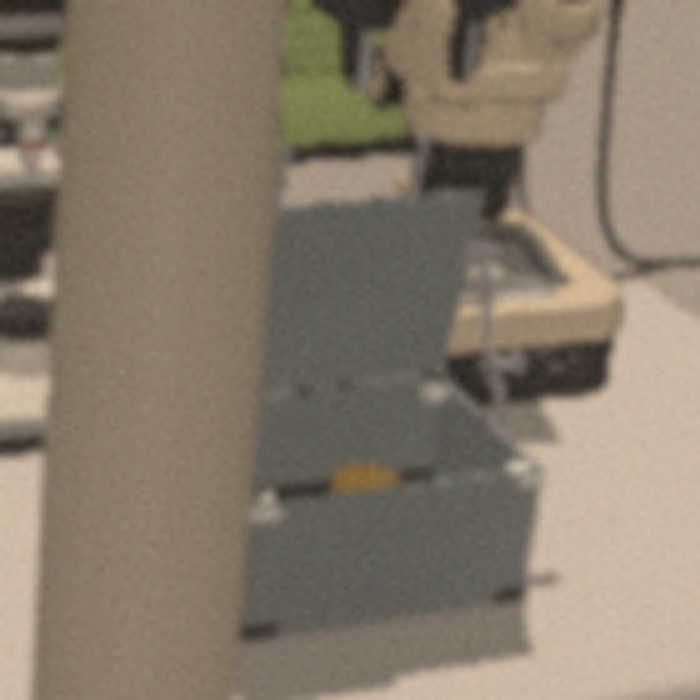

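The jar is visible upright in the chest (orange lid at side-crop 365,478) and the lid stands. Next I'll locate the bar and the foot circle from the unobstructed top6 view.

Run:
```python
from h import *
np.set_printoptions(linewidth=250,suppress=True,precision=4)
d=load('top6');X=cloud(d);p=d['pixels'].astype(int).sum(2)
m=np.zeros(p.shape,bool);m[192:210,366:388]=1
m&=(p<330)&(X[...,2]>.1)&(X[...,2]<.15)
Q=X[m];print('locked top',len(Q),np.median(Q,0),Q.min(0),Q.max(0),np.argwhere(m).mean(0)[::-1],np.argwhere(m).min(0),np.argwhere(m).max(0))
B1=None
for n,t,(u0,u1,v0,v1) in (('shut','top0',(355,378,232,246)),):
    d=load(t);X=cloud(d);p=d['pixels'].astype(int).sum(2)
    m=np.zeros(p.shape,bool);m[v0:v1,u0:u1]=1;m&=(p<330)&(X[...,2]>.04)
    Q=X[m];print(n,len(Q),np.median(Q,0),Q.min(0),Q.max(0),np.argwhere(m).mean(0)[::-1])
# circle centre from two bar centres (x,z), r=.077
def cen(a,b,r=.077):
    a=np.array(a);b=np.array(b);mid=(a+b)/2;dd=b-a;L=np.linalg.norm(dd);h=np.sqrt(r*r-L*L/4);n=np.array([dd[1],-dd[0]])/L
    return mid+h*n
for a,b in [((.452,.052),(.567,.122)),((.453,.052),(.567,.122)),((.452,.051),(.569,.122)),((.451,.052),(.566,.123))]: 
    c=cen(a,b);print(c,np.degrees(np.arctan2(b[1]-c[1],b[0]-c[0])),np.degrees(np.arctan2(a[1]-c[1],a[0]-c[0])))
```

```text
locked top 22 [ 0.568  -0.3361  0.1294] [ 0.5643 -0.3511  0.124 ] [ 0.5711 -0.3189  0.1331] [377.1364 200.8182] [200 372] [202 382]
shut 22 [ 0.452  -0.3322  0.058 ] [ 0.4484 -0.3457  0.0511] [ 0.4556 -0.3148  0.0609] [366.5909 238.9091]
[0.5289 0.0551] 60.37647822010067 -177.71909248449234
[0.53   0.0545] 61.246369278010526 -178.1435993813835
[0.5288 0.0563] 58.54240280092287 -176.04050076776144
[0.5279 0.0561] 60.33556640332289 -176.95392379412382
```

{"method": "arm_command", "body": {
  "commands": [
    [4, [0.4, -1.34, 0], -0.131],
    [4, [0.4, -1.34, 0], -0.131],
    [4, [0.4, -1.34, 0], -0.131],
    [4, [0.4, -1.34, 0], -0.131],
    [4, [0.4, -1.34, 0], -0.131],
    [4, [0.4, -1.34, 0], -0.131],
    [4, [0.4, -1.34, 0], -0.131],
    [4, [0.4, -1.34, 0], -0.131],
    [4, [0.4, -1.34, 0], -0.131],
    [4, [0.4, -1.34, 0], -0.131],
    [4, [0.4, -1.34, 0], -0.131],
    [4, [0.4, -1.34, 0], -0.131]
  ]
}}

```text
clock: 18.35
position: [0.5668, -0.3411, 0.3498]
ee_rot: [0.708, -0.706, 0.014, -0.011]
contact_force: [-0.1, 0.3, -0.4]
width: 0.0404
```

{"method": "arm_command", "body": {
  "commands": [
    [4, [0, 0, 0], 0],
    [4, [0, 0, -4], 0],
    [4, [0, 0, -4], 0],
    [4, [0, 0, -2], 0],
    [4, [0, 0, 0], 0],
    [4, [0, 0, 0], 0]
  ]
}}

```text
clock: 18.95
position: [0.5671, -0.3404, 0.2529]
ee_rot: [0.708, -0.707, 0.01, -0.009]
contact_force: [0.5, 0.1, 0.5]
width: 0.0399
```

Run:
```python
from h import *
from scipy.spatial.transform import Rotation as R
d=shot('top','top10');e=shot('side','side10');s=manip.get_state();print(s['position'],s['qpos'],s['clock'])
w,x,y,z=s['ee_rot'];M=R.from_quat([x,y,z,w]).as_matrix();print(M.round(3))
crop(d,270,420,130,265,5,'pics/c17.png'); crop(e,290,410,90,220,5.5,'pics/c18.png')
X=cloud(e)
for cu,cv in[(0,0)]: pass
print(proj(e,[.568,-.336,.123]))
```

```text
[ 0.56800359 -0.34120839  0.25500416] [-6.45959980e-01  4.04786491e-01  1.29266615e+00  1.62343388e-04
  1.44163130e+00 -6.17141132e-01] 19.05
[[ 1.     0.002  0.029]
 [-0.029 -0.001  1.   ]
 [ 0.002 -1.    -0.001]]
[[368.27738696 162.68402275]]
```

View pics/c18.png

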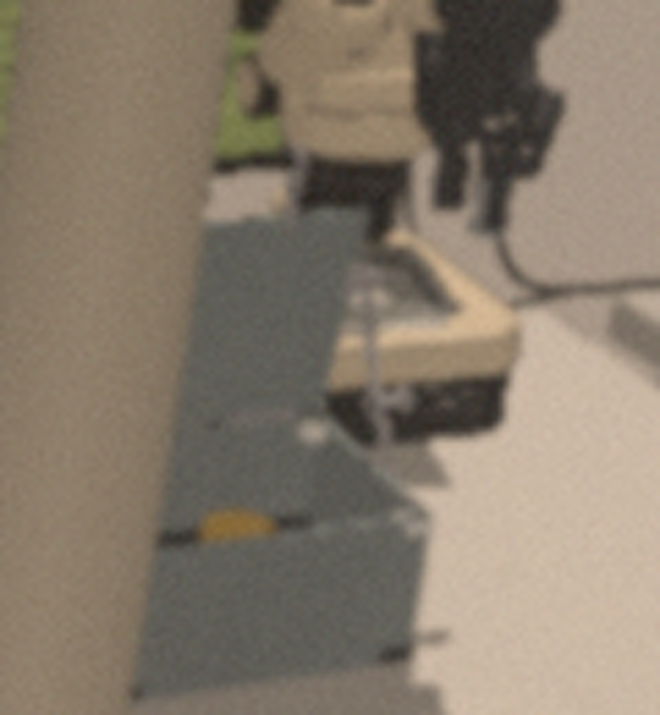

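View pics/c17.png

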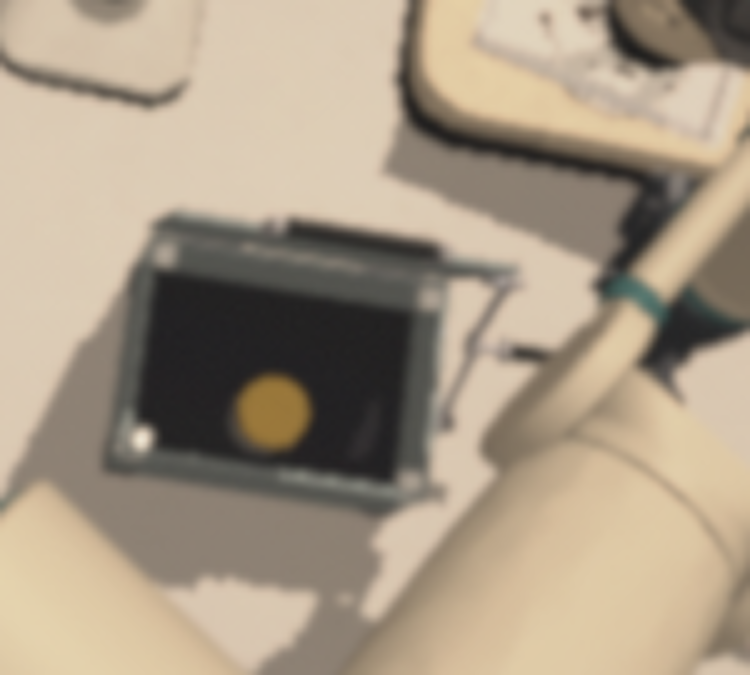

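Run:
```python
from h import *
d=load('top10');X=cloud(d)
for cu,cv in[(470,270),(490,272),(505,275),(515,270),(500,290),(490,310),(480,330),(478,348),(500,350),(515,352),(535,354),(450,415),(455,400),(430,260),(370,235)]:
    u,v=270+cu//5,130+cv//5
    W=X[v-1:v+2,u-1:u+2].reshape(-1,3); W=W[W[:,2]>.03]; print((cu,cv), np.median(W,0).round(3) if len(W) else None)
```

```text
(470, 270) [ 0.597 -0.269  0.201]
(490, 272) [ 0.592 -0.273  0.23 ]
(505, 275) [ 0.593 -0.287  0.206]
(515, 270) [ 0.593 -0.284  0.242]
(500, 290) [ 0.59  -0.292  0.191]
(490, 310) [ 0.585 -0.292  0.168]
(480, 330) [ 0.574 -0.291  0.149]
(478, 348) [ 0.568 -0.295  0.129]
(500, 350) [ 0.567 -0.312  0.128]
(515, 352) [ 0.568 -0.321  0.13 ]
(535, 354) [ 0.57  -0.335  0.129]
(450, 415) [ 0.533 -0.298  0.067]
(455, 400) [ 0.541 -0.294  0.086]
(430, 260) [ 0.585 -0.23   0.258]
(370, 235) [ 0.588 -0.189  0.286]
```

{"method": "arm_command", "body": {
  "commands": [
    [4, [0, -0.2, -2], 0],
    [4, [0, 0, -3], 0],
    [4, [0, 0, -3], 0],
    [4, [0, 0, -2], 0],
    [4, [0, 0, -1.5], 0],
    [4, [0, 0, -1], 0],
    [4, [0, 0, -0.8], 0],
    [4, [0, 0, 0], 0],
    [4, [0, 0, 0], 0]
  ]
}}

```text
clock: 19.95
position: [0.5679, -0.3434, 0.1214]
ee_rot: [-0.707, 0.707, -0.01, 0.011]
contact_force: [-0.2, -0.4, 0.2]
width: 0.0399
```

Run:
```python
from h import *
e=shot('side','side11');s=manip.get_state();print(s['position'],s['contact_force'],s['clock'])
crop(e,320,410,110,200,7,'pics/c19.png')
```

```text
[ 0.56797612 -0.34351498  0.12162142] [-0.16336136 -0.09875537  0.29096251] 20.0
```

View pics/c19.png

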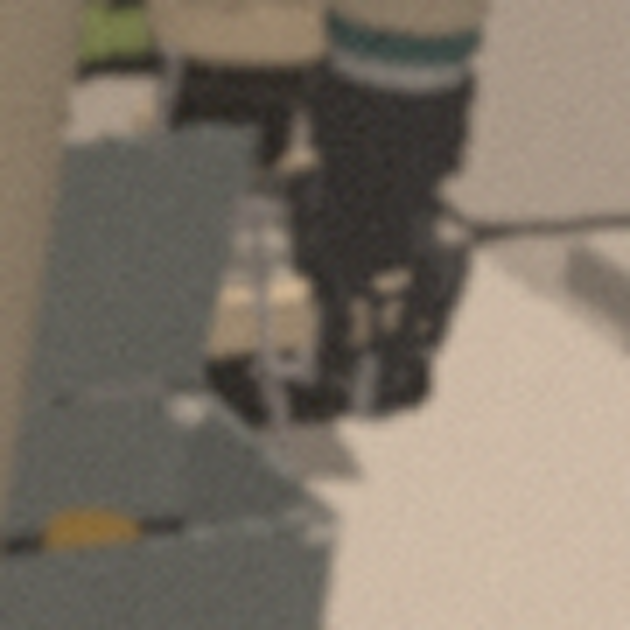

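{"method": "arm_command", "body": {
  "commands": [
    [0, [0, 0, 0], 0],
    [0, [0, 0, 0], 0],
    [0, [0, 0, 0], 0],
    [0, [0, 0, 0], 0],
    [0, [0, 0, 0], 0]
  ],
  "grip_force": 45
}}

```text
clock: 20.5
position: [0.5687, -0.3434, 0.1212]
ee_rot: [-0.707, 0.707, -0.01, 0.012]
contact_force: [4.3, 0.2, 1.1]
width: 0.0103
```

```bash
cat >> arc.py <<'E'
def brows(degs,r=.077,psi=-.034):
    a=np.radians(np.array(degs)); h=r*np.cos(a); z=r*np.sin(a)
    P=np.stack([h*np.cos(psi),h*np.sin(psi),z],1)*100
    acc=P[0].copy();out=[]
    for p in P[1:]:
        q=np.round(p-acc,2); acc+=q; out.append([0,q.tolist(),0])
    return out
E
python3 -c "
from arc import *
print(brows([60,61.5,63,64.5,66,67.5,69]));print(brows([69,71,73,75,77.5,80,82.5,85,87.5,90]))
print(brows(np.arange(90,121,2.5)))"
```

```text
[[0, [-0.18, 0.01, 0.1], 0], [0, [-0.17, 0.0, 0.09], 0], [0, [-0.18, 0.01, 0.09], 0], [0, [-0.19, 0.0, 0.09], 0], [0, [-0.18, 0.01, 0.08], 0], [0, [-0.19, 0.01, 0.07], 0]]
[[0, [-0.25, 0.01, 0.09], 0], [0, [-0.26, 0.01, 0.08], 0], [0, [-0.26, 0.01, 0.08], 0], [0, [-0.32, 0.01, 0.08], 0], [0, [-0.33, 0.01, 0.06], 0], [0, [-0.33, 0.01, 0.06], 0], [0, [-0.34, 0.01, 0.03], 0], [0, [-0.33, 0.01, 0.02], 0], [0, [-0.34, 0.01, 0.01], 0]]
[[0, [-0.34, 0.01, -0.01], 0], [0, [-0.33, 0.01, -0.02], 0], [0, [-0.33, 0.01, -0.04], 0], [0, [-0.34, 0.02, -0.05], 0], [0, [-0.33, 0.01, -0.06], 0], [0, [-0.32, 0.01, -0.08], 0], [0, [-0.32, 0.01, -0.1], 0], [0, [-0.32, 0.01, -0.1], 0], [0, [-0.31, 0.01, -0.13], 0], [0, [-0.31, 0.01, -0.13], 0], [0, [-0.3, 0.01, -0.15], 0], [0, [-0.3, 0.01, -0.16], 0]]
```

{"method": "arm_command", "body": {
  "commands": [
    [0, [-0.18, 0.01, 0.1], 0],
    [0, [-0.18, 0, 0.09], 0],
    [0, [0, 0, 0], 0]
  ]
}}

```text
clock: 20.8
position: [0.5644, -0.3433, 0.1235]
ee_rot: [-0.707, 0.707, -0.01, 0.011]
contact_force: [6.1, 0.1, 4.6]
width: 0.0108
```

{"method": "arm_command", "body": {
  "commands": [
    [0, [-0.17, 0.01, 0.11], 0],
    [0, [-0.18, 0, 0.11], 0],
    [0, [-0.18, 0.01, 0.1], 0],
    [0, [-0.19, 0.01, 0.1], 0],
    [0, [0, 0, 0], 0]
  ]
}}

```text
clock: 21.3
position: [0.5562, -0.3429, 0.127]
ee_rot: [-0.707, 0.707, -0.011, 0.011]
contact_force: [3.5, -1.0, 3.9]
width: 0.0102
```

{"method": "arm_command", "body": {
  "commands": [
    [0, [-0.25, 0.01, 0.1], 0],
    [0, [-0.26, 0.01, 0.09], 0],
    [0, [-0.26, 0.01, 0.09], 0],
    [0, [-0.3, 0.01, 0.08], 0],
    [0, [0, 0, 0], 0]
  ]
}}

```text
clock: 21.8
position: [0.5448, -0.3425, 0.1302]
ee_rot: [-0.707, 0.707, -0.011, 0.01]
contact_force: [1.4, -1.5, 4.5]
width: 0.0101
```

Run:
```python
from h import *
e=shot('side','side12');d=shot('top','top12');s=manip.get_state();print(s['position'],s['contact_force'],s['clock'])
crop(e,280,410,90,200,5.5,'pics/c20.png')
X=cloud(d);print(np.nanmedian(X[176:179,340:346].reshape(-1,3),0)); crop(d,270,420,130,265,5,'pics/c21.png')
```

```text
[ 0.54535381 -0.34250276  0.13006917] [ 2.05932017 -3.234871    4.44269697] 21.9
[ 0.66652265 -0.24712099 -0.00163268]
```

View pics/c20.png

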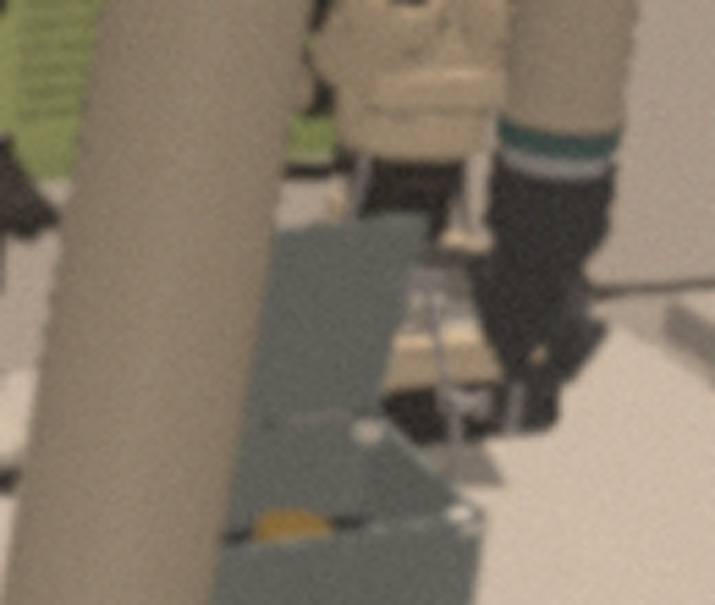

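```bash
python3 -c "
from arc import *
print(brows(np.arange(78.5,107,2.5)));print(brows(np.arange(106,134.6,2.6)))
print(brows(np.arange(132,161,2.6)));print(brows(np.arange(158,184,2.6)))"
```

```text
[[0, [-0.33, 0.01, 0.06], 0], [0, [-0.33, 0.01, 0.05], 0], [0, [-0.34, 0.01, 0.03], 0], [0, [-0.33, 0.02, 0.01], 0], [0, [-0.34, 0.01, 0.0], 0], [0, [-0.33, 0.01, -0.01], 0], [0, [-0.34, 0.01, -0.03], 0], [0, [-0.33, 0.01, -0.04], 0], [0, [-0.33, 0.01, -0.06], 0], [0, [-0.33, 0.01, -0.07], 0], [0, [-0.33, 0.01, -0.08], 0]]
[[0, [-0.33, 0.01, -0.1], 0], [0, [-0.33, 0.01, -0.12], 0], [0, [-0.32, 0.01, -0.14], 0], [0, [-0.32, 0.01, -0.14], 0], [0, [-0.31, 0.01, -0.17], 0], [0, [-0.3, 0.02, -0.17], 0], [0, [-0.29, 0.0, -0.19], 0], [0, [-0.29, 0.01, -0.21], 0], [0, [-0.27, 0.01, -0.21], 0], [0, [-0.27, 0.01, -0.23], 0]]
[[0, [-0.25, 0.01, -0.24], 0], [0, [-0.25, 0.01, -0.25], 0], [0, [-0.23, 0.0, -0.26], 0], [0, [-0.22, 0.01, -0.27], 0], [0, [-0.2, 0.01, -0.29], 0], [0, [-0.2, 0.01, -0.29], 0], [0, [-0.18, 0.0, -0.3], 0], [0, [-0.17, 0.01, -0.3], 0], [0, [-0.15, 0.0, -0.32], 0], [0, [-0.14, 0.01, -0.32], 0], [0, [-0.12, 0.0, -0.32], 0]]
[[0, [-0.12, 0.0, -0.33], 0], [0, [-0.11, 0.01, -0.33], 0], [0, [-0.1, 0.0, -0.34], 0], [0, [-0.07, 0.0, -0.34], 0], [0, [-0.07, 0.01, -0.34], 0], [0, [-0.04, -0.0, -0.35], 0], [0, [-0.03, -0.0, -0.34], 0], [0, [-0.02, -0.0, -0.35], 0], [0, [0.0, -0.0, -0.35], 0]]
```

{"method": "arm_command", "body": {
  "commands": [
    [0, [-0.33, 0.01, 0.08], 0],
    [0, [-0.33, 0.01, 0.06], 0],
    [0, [-0.34, 0.01, 0.03], 0],
    [0, [-0.33, 0.01, 0.01], 0],
    [0, [-0.34, 0.01, 0], 0],
    [0, [0, 0, 0], 0]
  ]
}}

```text
clock: 22.5
position: [0.528, -0.3418, 0.1317]
ee_rot: [0.707, -0.707, 0.011, -0.01]
contact_force: [0.5, -3.7, 0.3]
width: 0.0105
```

{"method": "arm_command", "body": {
  "commands": [
    [0, [-0.33, 0.01, -0.01], 0],
    [0, [-0.34, 0.01, -0.03], 0],
    [0, [-0.33, 0.01, -0.04], 0],
    [0, [-0.33, 0.01, -0.06], 0],
    [0, [-0.33, 0.01, -0.07], 0],
    [0, [-0.33, 0.01, -0.08], 0],
    [0, [0, 0, 0], 0]
  ]
}}

```text
clock: 23.2
position: [0.5083, -0.341, 0.1287]
ee_rot: [0.707, -0.707, 0.011, -0.01]
contact_force: [-0.0, -4.3, -2.9]
width: 0.01
```

Run:
```python
from h import *
e=shot('side','side13');s=manip.get_state();print(s['position'],s['contact_force'],s['clock'])
crop(e,280,410,90,200,5.5,'pics/c22.png')
```

```text
[ 0.50862662 -0.34097855  0.12871499] [-1.20822374 -4.01798633 -4.12224351] 23.25
```

View pics/c22.png

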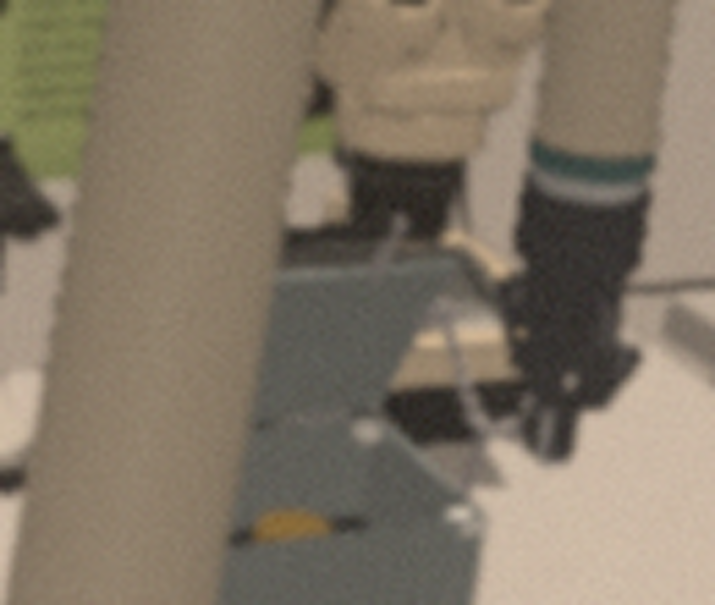

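{"method": "arm_command", "body": {
  "commands": [
    [0, [-0.33, 0, -0.1], 0],
    [0, [-0.33, 0, -0.12], 0],
    [0, [-0.32, 0, -0.14], 0],
    [0, [-0.32, 0, -0.14], 0],
    [0, [-0.31, 0, -0.17], 0],
    [0, [0, 0, 0], 0]
  ]
}}

```text
clock: 23.85
position: [0.4922, -0.3405, 0.1218]
ee_rot: [0.708, -0.707, 0.011, -0.01]
contact_force: [-0.0, -1.6, -3.8]
width: 0.0107
```

{"method": "arm_command", "body": {
  "commands": [
    [0, [-0.3, 0.01, -0.17], 0],
    [0, [-0.29, 0, -0.19], 0],
    [0, [-0.29, 0.01, -0.21], 0],
    [0, [-0.27, 0.01, -0.21], 0],
    [0, [-0.27, 0, -0.23], 0],
    [0, [0, 0, 0], 0]
  ]
}}

```text
clock: 24.45
position: [0.4782, -0.3402, 0.1116]
ee_rot: [0.708, -0.706, 0.011, -0.01]
contact_force: [0.3, 1.8, -4.3]
width: 0.0106
```

Run:
```python
from h import *
e=shot('side','side14');s=manip.get_state();print(s['position'],s['contact_force'],s['clock'])
crop(e,280,410,90,200,5.5,'pics/c23.png')
```

```text
[ 0.47848251 -0.34024433  0.11183428] [ 0.27995308  2.31532604 -5.12099406] 24.5
```

View pics/c23.png

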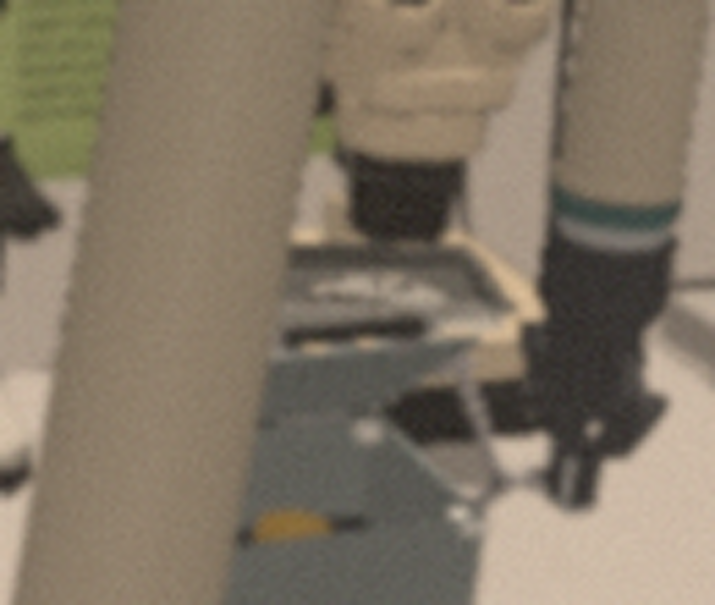

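{"method": "arm_command", "body": {
  "commands": [
    [0, [-0.25, 0.01, -0.24], 0],
    [0, [-0.25, 0.01, -0.25], 0],
    [0, [-0.23, 0.01, -0.26], 0],
    [0, [-0.22, 0.01, -0.27], 0],
    [0, [-0.2, 0.01, -0.29], 0],
    [0, [0, 0, 0], 0]
  ]
}}

```text
clock: 25.1
position: [0.4669, -0.34, 0.0986]
ee_rot: [0.707, -0.707, 0.011, -0.01]
contact_force: [0.7, 3.5, -5.9]
width: 0.0104
```

{"method": "arm_command", "body": {
  "commands": [
    [0, [-0.2, 0.01, -0.29], 0],
    [0, [-0.18, 0, -0.3], 0],
    [0, [-0.17, 0.01, -0.3], 0],
    [0, [-0.15, 0, -0.32], 0],
    [0, [-0.14, 0.01, -0.32], 0],
    [0, [0, 0, 0], 0]
  ]
}}

```text
clock: 25.7
position: [0.4588, -0.3399, 0.0833]
ee_rot: [0.707, -0.707, 0.011, -0.01]
contact_force: [1.2, 3.1, -4.3]
width: 0.0104
```

Run:
```python
from h import *
e=shot('side','side15');s=manip.get_state();print(s['position'],s['contact_force'],s['clock'])
crop(e,280,410,90,220,5,'pics/c24.png')
```

```text
[ 0.458842   -0.33989235  0.08355215] [ 0.84430061  3.45932658 -5.4068505 ] 25.75
```

View pics/c24.png

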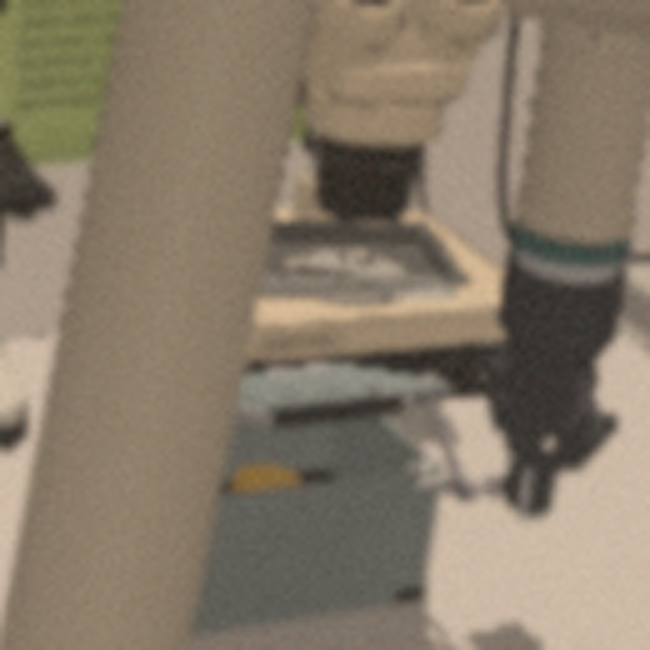

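{"method": "arm_command", "body": {
  "commands": [
    [0, [-0.12, 0, -0.32], 0],
    [0, [-0.12, 0, -0.33], 0],
    [0, [-0.11, 0, -0.33], 0],
    [0, [-0.1, 0, -0.34], 0],
    [0, [-0.07, 0, -0.34], 0],
    [0, [0, 0, 0], 0]
  ]
}}

```text
clock: 26.35
position: [0.4542, -0.3399, 0.0667]
ee_rot: [0.707, -0.707, 0.01, -0.011]
contact_force: [2.5, 4.9, -6.0]
width: 0.0104
```

{"method": "arm_command", "body": {
  "commands": [
    [0, [-0.06, 0, -0.3], 0],
    [0, [-0.04, 0, -0.3], 0],
    [0, [-0.03, 0, -0.3], 0],
    [0, [-0.02, 0, -0.2], 0],
    [0, [0, 0, 0], 0]
  ]
}}

```text
clock: 26.85
position: [0.4532, -0.3399, 0.056]
ee_rot: [0.707, -0.707, 0.01, -0.011]
contact_force: [3.9, 5.1, -4.6]
width: 0.0103
```

Run:
```python
from h import *
e=shot('side','side16');s=manip.get_state();print(s['position'],s['contact_force'],s['clock'])
crop(e,280,410,90,220,5,'pics/c25.png')
```

```text
[ 0.45318816 -0.33988431  0.05612411] [ 3.47910804  5.02931332 -3.72778705] 26.9
```

View pics/c25.png

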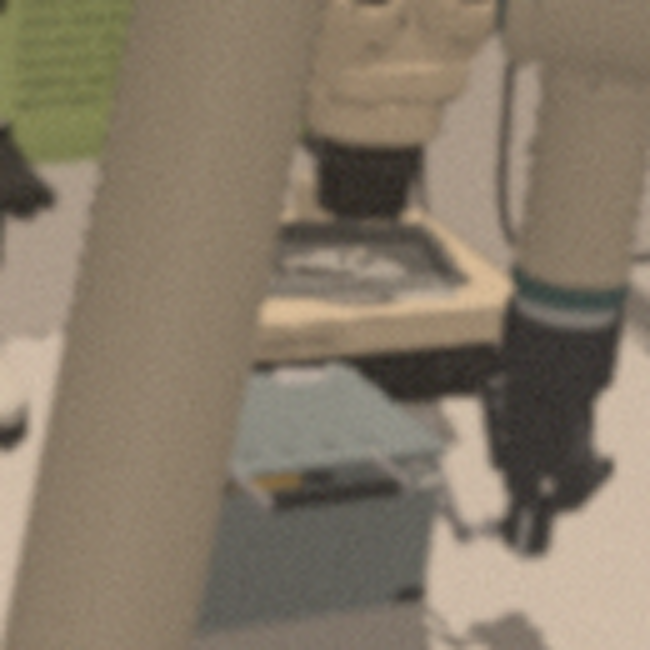

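{"method": "arm_command", "body": {
  "commands": [
    [0, [-0.03, 0, -0.15], 0],
    [0, [-0.02, 0, -0.15], 0],
    [0, [0, 0, -0.1], 0],
    [0, [0, 0, 0], 0]
  ]
}}

```text
clock: 27.3
position: [0.4532, -0.3399, 0.0523]
ee_rot: [0.707, -0.707, 0.01, -0.012]
contact_force: [5.1, 5.6, -4.2]
width: 0.0101
```

{"method": "arm_command", "body": {
  "commands": [
    [0, [0, 0, -0.1], 0],
    [0, [0, 0, -0.1], 0],
    [0, [0, 0, 0], 0]
  ]
}}

```text
clock: 27.6
position: [0.4533, -0.34, 0.0504]
ee_rot: [-0.707, 0.707, -0.01, 0.012]
contact_force: [4.9, 5.7, -4.9]
width: 0.0107
```

{"method": "arm_command", "body": {
  "commands": [
    [0, [0.03, 0, -0.1], 0],
    [0, [0.03, 0, -0.1], 0],
    [0, [0, 0, 0], 0]
  ]
}}

```text
clock: 27.9
position: [0.4536, -0.34, 0.0493]
ee_rot: [-0.707, 0.707, -0.01, 0.011]
contact_force: [2.1, 6.8, 2.3]
width: 0.0103
```

{"method": "arm_command", "body": {
  "commands": [
    [0, [0.02, 0, -0.1], 0],
    [0, [0.02, 0, -0.1], 0],
    [0, [0, 0, 0], 0]
  ]
}}

```text
clock: 28.2
position: [0.4539, -0.3402, 0.0485]
ee_rot: [-0.707, 0.707, -0.01, 0.011]
contact_force: [-1.0, 7.7, 9.4]
width: 0.0107
```

Run:
```python
from h import *
e=shot('side','side17');s=manip.get_state();print(s['position'],s['contact_force'],s['clock'])
crop(e,320,400,150,210,8,'pics/c26.png')
```

```text
[ 0.45387938 -0.34018717  0.04857547] [ 0.86364085  7.87353016 10.3536369 ] 28.25
```

View pics/c26.png

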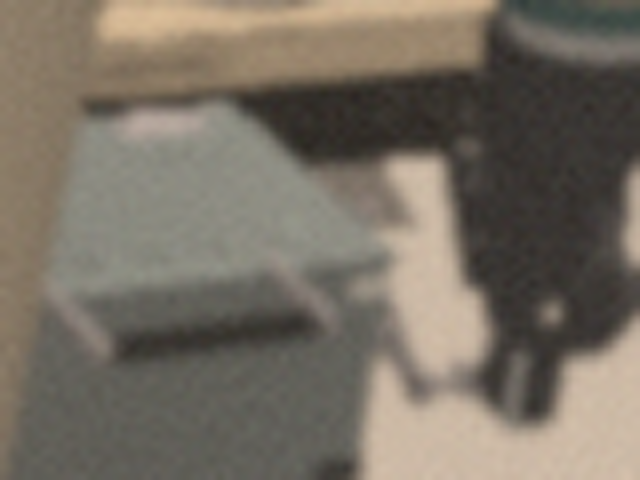

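The lid looks shut, and the force turned to +10 N, a hard stop. I'll ease the pressure and compare with the original shut view before releasing.

{"method": "arm_command", "body": {
  "commands": [
    [0, [0, 0, 0.1], 0],
    [0, [0, 0, 0.05], 0],
    [0, [0, 0, 0], 0]
  ]
}}

```text
clock: 28.55
position: [0.4537, -0.3401, 0.0491]
ee_rot: [-0.707, 0.707, -0.01, 0.011]
contact_force: [1.9, 6.9, 3.6]
width: 0.0103
```

Run:
```python
from h import *
e=shot('side','side18');s=manip.get_state();print(s['position'],s['contact_force'],s['clock'])
for t in('side1','side18'):
    d=load(t);X=cloud(d);p=d['pixels'].astype(int).sum(2)
    m=np.zeros(p.shape,bool);m[185:200,333:362]=1;m&=p<260;m&=X[...,2]>.08
    print(t,np.argwhere(m).mean(0)[::-1],X[m].mean(0))
```

```text
[ 0.45367403 -0.34011495  0.04912059] [1.86208537 5.91560785 4.88214206] 28.6
side1 [346.06060606 191.26515152] [ 0.44359209 -0.18516987  0.10101076]
side18 [346.22047244 191.37007874] [ 0.44165523 -0.18461756  0.10173755]
```

The handle is at the same pixel as in the shut view (346.2,191.4 against 346.1,191.3). Releasing.

{"method": "arm_command", "body": {
  "commands": [
    [3.5, [0, 0, 0], 0],
    [3.5, [0, 0, 0], 0],
    [3.5, [0, 0, 0], 0],
    [3.5, [0, 0, 0.5], 0],
    [3.5, [0, 0, 1.5], 0],
    [3.5, [0, 0, 3], 0],
    [3.5, [0, -1, 4], 0],
    [3.5, [0, -2, 5], 0],
    [3.5, [0, -3, 4], 0],
    [3.5, [-2, -3, 0], 0],
    [3.5, [-2, -3, 0], 0],
    [3.5, [0, 0, 0], 0]
  ]
}}

```text
clock: 29.8
position: [0.4105, -0.4628, 0.2249]
ee_rot: [-0.706, 0.708, -0.012, 0.012]
contact_force: [1.3, 0.5, -0.6]
width: 0.035
```

{"method": "arm_command", "body": {
  "commands": [
    [3.5, [-3, -3, 0], 0],
    [3.5, [-3, -3, 0], 0],
    [3.5, [-3, -1, 0], 0],
    [3.5, [0, 0, 0], 0],
    [3.5, [0, 0, 0], 0]
  ]
}}

```text
clock: 30.3
position: [0.3227, -0.5284, 0.2243]
ee_rot: [0.707, -0.707, 0.011, -0.011]
contact_force: [-0.0, -0.1, 0.8]
width: 0.0352
```

Run:
```python
from h import *
e=shot('side','side19');d=shot('top','top19');s=manip.get_state();print(s['position'],s['contact_force'],s['clock'])
t0=load('top0');X0=cloud(t0);X=cloud(d)
for n,D,A in(('shut0',t0,X0),('now',d,X)):
    p=D['pixels'].astype(int).sum(2)
    for k,(u0,u1,v0,v1,zz) in dict(handle=(305,345,228,245,.09),bar=(357,378,232,246,.04)).items():
        m=np.zeros(p.shape,bool);m[v0:v1,u0:u1]=1;m&=(p<300)&(A[...,2]>zz);print(n,k,np.argwhere(m).mean(0)[::-1],np.median(A[m],0))
```

```text
[ 0.32379491 -0.52797545  0.22433653] [-0.91212519  0.25527807 -0.26888505] 30.4
shut0 handle [323.16831683 237.53465347] [ 0.43387027 -0.17802084  0.1073764 ]
shut0 bar [366.73684211 238.89473684] [ 0.4519811  -0.33212658  0.05795939]
now handle [323.25490196 237.55882353] [ 0.43367494 -0.17828314  0.1068675 ]
now bar [366.73684211 238.89473684] [ 0.451809   -0.33223108  0.0581558 ]
```

View pics/top19.png

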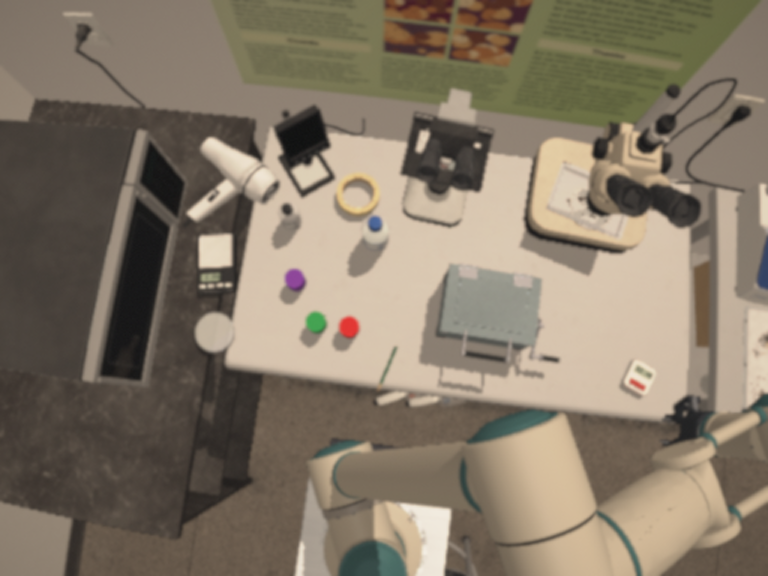

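View pics/side19.png

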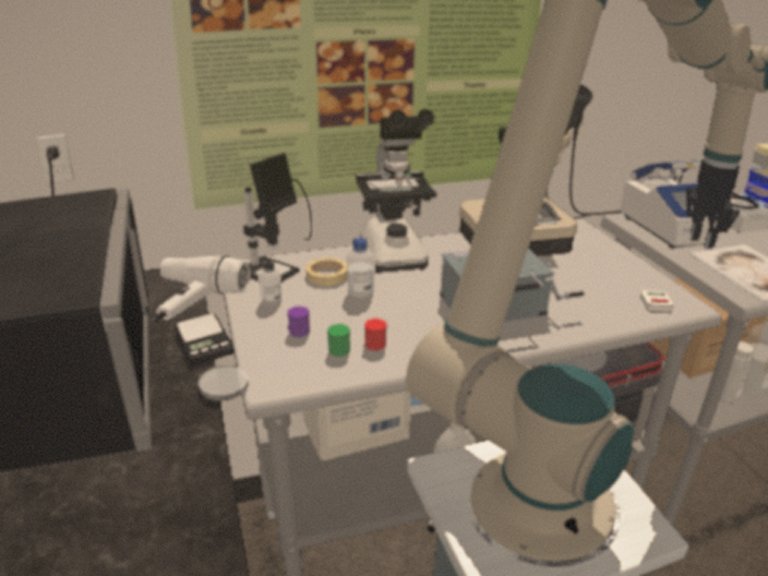

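The chest is shut and looks as it did at the start (handle at 485,356; bar at 545,358). The bystanders (bottle 375,232; balance 215,262; stain 288,215) and the purple, green and red look-alikes have not moved. The arm is clear of everything, so I'm handing in.

```bash
python3 -c "
from rig import manip
print(manip.sign_off())"
```

```text
the job is handed in; nothing more can be done
None
```

The orange-lidded jar is inside the grey chest, the lid is shut, and I handed the job in at about 30 s of the 72 s allowed; sign-off gives no verdict.

- **Opening:** I raised the lid by its handle. At about 1.38 rad it met the stop and the stay visibly snapped over centre. A gentle backward pull of about 5 N moved the lid only about 0.7 mm, so I let go and it stood on its own.
- **Jar:** I stood the jar in the front half of the chest and released it. The pictures showed it upright before I lowered the lid.
- **Closing:** I pinched the release bar, broke the stay and guided the bar round to the hard stop. The highest force I read while closing was about 10 N, at that stop. I eased off, let go and backed away.

**Last checks:** the handle and bar are within a pixel and about 1 mm of where they were with the lid shut at the start. That fits a fully closed lid and a stay foot that did not slip. The bystanders and the purple, green and red look-alikes appear unmoved in the final pictures. No check failed or disagreed. The jar could not be seen once the lid was shut, and I judged lid speed and stay slip only from slow moves, force readings and pictures.

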